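# Nest the bean-shaped parts trays and refill the top one

## Robot

A 6-joint arm with a two-finger parallel gripper is mounted at the origin on the work surface. World frame = base frame: x ahead of the robot, y to its left, z up, the work surface at z = 0. Lengths are in m, angles in degrees, forces in N, time in s.
With the tool pointing down it reaches from about 0.375 to 0.9 m from the base axis. Payload 3.1 kg.
Tool frame: the origin (TCP) lies on the centre line of the jaws, within the pads' length; the fingertips stand 19 mm ahead of it and the grasp point (between the pads) is the TCP; z points along the fingers, y is the direction in which the jaws open and shut (so a half turn about z gives the same grasp; the last joint's range is limited). The gripper opens to 87 mm and grips with 3 to 60 N. Pads are 19 mm wide; open, the fingers measure 117 mm over their backs; the gripper's body (75 mm by 190 mm) begins 51 mm behind the grasp point.
Start: joints at [-80.128, 30.224, 82.088, -0, 67.689, -10.227], TCP at [0.215, -0.587, 0.242] pointing down, gripper open.
Joint ranges: [-176.69, 176.69], [-43.24, 126.21], [12.49, 139.97], [-82, 262], [0, 151.66], [-163.58, 163.58]. Speed limits (degrees/s): [159.86, 159.86, 180, 180, 180, 180].

## Interface

Orientations are given as a 3x3 rotation matrix whose columns are the frame's x, y, z axes.
In Python, from rig import bot gives the robot as it stands.
- The arm moves only by the tool carry_out, never from a script. Its argument "targets" is a list of rows, each a list of 6 numbers: the shift along the tool's x, y, z each as a share of 200 mm, from -1 to 1, then the turn, a rotation vector about the tool's x, y, z each as a share of pi/2 rad, from -1 to 1. In form: [[dx, dy, dz, ax, ay, az], ...]. A call has 1 to 20 rows; each row is the pose to reach, as a shift and turn from the pose measured when the call began, along the tool's axes at that moment; what a row does not reach only later rows make up. A row lasts 1/8 s, in which the tool goes at most 62.5 mm and 10.7 degrees, less where a joint would pass 70% of its speed; a pose out of reach is approached as far as the arm can. A call with a number of a shift or a turn outside -1 to 1 is refused whole. A call with a gripper value outside its range is refused whole. "jaw" is the gripper's target within -1 to 1 (fully open at 1, half-way at 0, shut at -1), set as the call begins (left out, the last holds). The fingers move at their own pace and stop on an object; the grip force is fixed at half the most. Time passes only in rows, so rows that repeat a pose let the fingers close. It gives the time, the measured TCP pose, the force and the opening at its end, in the units of the state.
- bot.read_state(): the state, without advancing time (a new reading comes with each control period).
- bot.capture(name): name is "scene" or "side" or "wrist"; returns the picture (480x640x3 uint8, blue, green, red); there is no depth.
- bot.camera_info(name): a dict with "camera_matrix" (3x3 intrinsics, pixels), "view" (4x4, takes a point from world to camera coordinates); the wrist camera has in their place "mount" (4x4, takes a point from camera to tool coordinates, whose origin is the TCP and whose axes are the flange's). Camera axes: x right, y down, z forward; pixel columns grow to the right and rows downward; lengths in m; the calibration is good to about 2 mm. A picture is of the moment at which its call begins: read the wrist's pose just before it. camera_info takes no time and is no camera call.
- bot.hand_in(): hands the job in, once; it reports no verdict.
The state is a dict: "time_s": time; "joint_positions": joint angles; "qvel": joint speeds; "tau": joint torques, N m; "position": TCP position; "tcp_rot": TCP orientation; "force": force on the tool from outside, world axes, zero at the start; "moment": the same for the moment, N m; "opening": opening from 0.0 (shut) to 1.0 (fully open).
Only numpy, scipy, OpenCV 4.12 (cv2) and the standard library are available. Lean on these libraries where they do the work, as an engineer would, in place of code of your own. Each camera call takes 0.05 s, during which the arm holds its last target.

## Task

Pack up the model bench: nest all the loose bean-shaped metal trays in the one fixed to the plywood board, each turned so that its outline matches the tray below and let down fully home. Then pour all the steel balls from the white cup into the topmost tray, and stand the empty cup upright on its cork mat again, well in the middle. Leave the model van and the paint pots alone.

Things in the scene. Friction and masses are not known exactly. Their poses are not given: they have to be found in the camera images.
- dock: fixed plywood board 170 x 100 x 12 mm with a bean-shaped metal tray fixed on it, shaped as the loose ones, rim 58 mm above the table: the bottom of the stack. Origin: board's underside, under that tray's middle; x along its length, y from hollow to bulging side, z up. The k-th tray nested here has its trayN_mid right above this origin at height 35 + 16 k mm, axes as here, rim at 58 + 16 k mm
- mat: round cork mat, 110 mm across, 4 mm thick, fixed to the table; origin at the centre of its underside
- cup_mid (a point): white plastic cup with the balls; point half-way up its middle. 50 mm tall, 80 g; side walls flat, upright, outer faces at y = +-25 mm (grip these); end walls flare 28 degrees from x = +-18 mm at the foot to pouring lips at x = +-44.6 mm at the rim; walls, floor 3 mm. z up. Starts upright on the mat. Tipped 70 to 100 degrees about its y axis, the balls roll out over a lip
- tray1_mid (a point): loose bean-shaped tray (2 to 4 alike; absent: None); point half-way up its middle. 46 mm tall, 144 x 64 mm, 90 g. x along it, y from hollow to bulging side, z up. Grip at the waist across two flat lugs: faces at y = +-28 mm, 34 mm long, 14 mm deep from the rim (fingers no deeper). Walls taper; inner floor 16 mm up. Nested it stands 16 mm above the tray below, with 2.5 mm play. Starts upright
- tray1_hollow (a point): tray1's point 28 mm from its middle on the hollow side (own -y), on the same height
- tray2_mid (a point): another such tray, as tray1_mid
- tray2_hollow (a point): tray2's point 28 mm from its middle on the hollow side (own -y), on the same height
- tray3_mid (a point): another such tray, as tray1_mid
- tray3_hollow (a point): tray3's point 28 mm from its middle on the hollow side (own -y), on the same height
- tray4_mid (a point): another such tray, as tray1_mid
- tray4_hollow (a point): tray4's point 28 mm from its middle on the hollow side (own -y), on the same height
- ball1_center (a point): steel ball, 16 mm across, 17 g, its centre; starts in the cup
- ball2_center (a point): steel ball, 16 mm across, 17 g, its centre; starts in the cup
- ball3_center (a point): steel ball, 16 mm across, 17 g, its centre; starts in the cup
- ball4_center (a point): steel ball, 16 mm across, 17 g, its centre; starts in the cup
- ball5_center (a point): steel ball, 16 mm across, 17 g, its centre; starts in the cup (may be absent: None)
- ball6_center (a point): steel ball, 16 mm across, 17 g, its centre; starts in the cup (may be absent: None)
- diorama: bystander: model van on a wooden base, 150 x 90 mm, origin under its centre; leave it alone
- pot1: bystander: paint pot, 34 mm across, 40 mm tall, origin under its centre; leave it alone
- pot2: bystander: paint pot, 34 mm across, 40 mm tall, origin under its centre; leave it alone
There are look-alikes about, which are no part of the job. Of the things like the part that bears cup_mid, leave any that is orange or red; of the rest the smaller one is meant.

How it is judged:
By the outcome, as a careful person would: the job done as asked, in the order asked, and still so for the second after the job is handed in, with the robot touching nothing.
Of tray1, tray2, tray3, tray4 only 2 to 4 are there at a start; the rules pass over those that are not, and their reading is None.
Of ball5, ball6 only 1 to 2 are there at a start; the rules pass over those that are not, and their reading is None.
At some moment in a run one of tray1, tray2, tray3, tray4, cup may be knocked a few centimetres aside while the robot is not near it.
It also fails if it takes over 210 s, if anything falls off the work surface, if the arm or the gripper's body presses on something with over 40 N, if the wrist force passes 120 N, or if a joint passes its speed limit or range.

## Working session

There is one attempt and no reset: what is moved stays moved. The work goes in short steps, Python scripts to look and compute and a tool call to move; the robot and the scene stay as the last step left them, time stands still between calls to the robot, and variables do not carry over. Pictures are saved under pics/ and viewed, and the job is handed in when it is done.

Besides the shell and the picture viewer there is one more tool, called after "Emit:" as name(argument=value, ...) on one line, values as JSON. carry_out: Moves the arm, as the interface text tells. Shift numbers are shares of 200 mm and turn numbers shares of pi/2 rad, none past 1 either way. Its arguments: {"type":"object","properties":{"targets":{"type":"array"},"jaw":{"type":"number"}},"required":["targets"]}

```bash
ls; mkdir -p pics
python3 - <<'E'
from rig import bot
import cv2,numpy as np
print(bot.read_state())
for n in ["scene","side","wrist"]:
    print(n,bot.camera_info(n)); cv2.imwrite(f"pics/a_{n}.png",bot.capture(n))
E
```

```text
pics
{'time_s': 0.0, 'joint_positions': array([-8.01297231e+01,  3.02793178e+01,  8.21553764e+01, -1.17339339e-03,
        6.76896419e+01, -1.02270860e+01]), 'qvel': array([-0.0087121 , -0.06886817,  0.01401481, -0.00513994,  0.02159651,
       -0.02431147]), 'tau': array([ 1.69948435e-03, -4.40033126e+01, -1.76592082e+01,  6.35267654e-02,
        5.81874687e-02, -1.77585516e-04]), 'position': array([ 0.21466535, -0.58624745,  0.24057343]), 'tcp_rot': array([[ 9.39107461e-01,  3.43623375e-01, -3.90655706e-04],
       [ 3.43623401e-01, -9.39105107e-01,  2.13470460e-03],
       [ 3.66667630e-04, -2.13895546e-03, -9.99997645e-01]]), 'force': array([ 0.56547138,  0.97810728, -0.58549221]), 'moment': array([-0.00384516,  0.01940136, -0.02809496]), 'opening': 1.0003631046168304}
scene {'camera_matrix': array([[491.64540838,   0.        , 317.5466506 ],
       [  0.        , 491.64540838, 251.13540951],
       [  0.        ,   0.        ,   1.        ]]), 'view': array([[ 0.65703576,  0.75369354,  0.01581315, -0.358057  ],
       [ 0.4504842 , -0.37571974, -0.80987571, -0.20810835],
       
[... 378 characters left out ...]
52813,  0.51155988, -0.7304278 ,  0.26633625],
       [ 0.47301923, -0.55666522, -0.68291774,  1.30196153],
       [ 0.        ,  0.        ,  0.        ,  1.        ]])}
wrist {'camera_matrix': array([[406.98973281,   0.        , 319.19268441],
       [  0.        , 406.98973281, 239.85857832],
       [  0.        ,   0.        ,   1.        ]]), 'mount': array([[ 5.47425927e-04, -9.54687067e-01, -2.97610996e-01,
         8.26286624e-02],
       [ 9.99999847e-01,  5.46836304e-04,  8.52397812e-05,
         2.97617550e-04],
       [ 8.13671802e-05, -2.97610997e-01,  9.54687220e-01,
        -1.43562056e-01],
       [ 0.00000000e+00,  0.00000000e+00,  0.00000000e+00,
         1.00000000e+00]])}
```

View pics/a_scene.png

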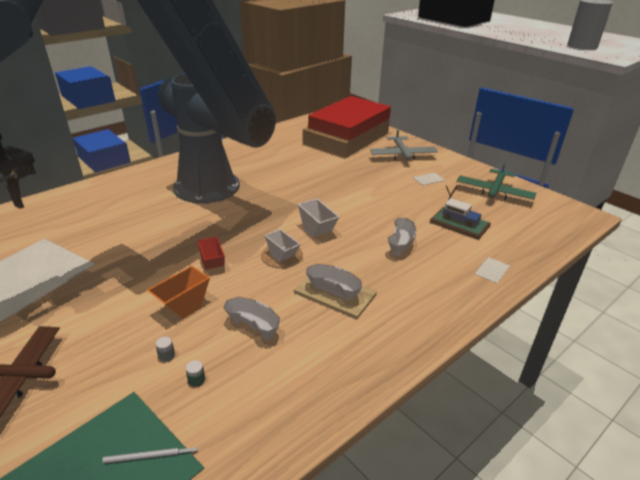

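View pics/a_side.png

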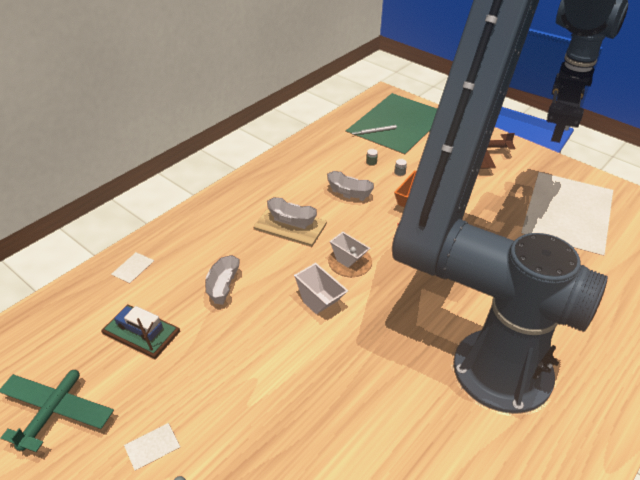

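View pics/a_wrist.png

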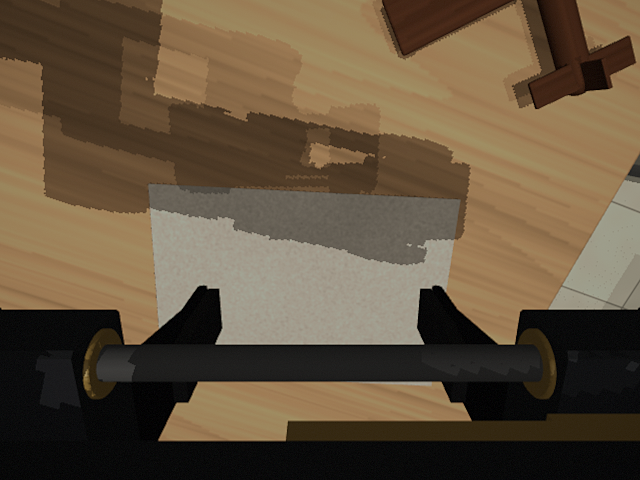

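The scene shows two loose trays at about (252,317) and (402,237), the dock tray at (335,283), the small white cup on its mat at (282,246) and a larger decoy cup at (318,218). There is also an orange cup. I'll measure rough positions next.

```bash
cat > h.py <<'E'
import numpy as np,cv2
from rig import bot
from scipy.spatial.transform import Rotation as Rn
def cam(n,st=None):
    i=bot.camera_info(n);K=i["camera_matrix"]
    if n=="wrist":
        T=np.eye(4);T[:3,:3]=st["tcp_rot"];T[:3,3]=st["position"];V=np.linalg.inv(T@i["mount"])
    else: V=i["view"]
    return K,V
def cast(K,V,px,z):
    px=np.atleast_2d(np.asarray(px,float));d=np.c_[px,np.ones(len(px))]@np.linalg.inv(K).T
    R=V[:3,:3];c=-R.T@V[:3,3];w=d@R
    return c+w*((z-c[2])/w[:,2])[:,None]
def proj(K,V,P):
    P=np.atleast_2d(P);q=P@V[:3,:3].T+V[:3,3];q=q@K.T;return q[:,:2]/q[:,2:]
def delta(pos,R=None,st=None):
    """row (shares) from the present pose to world pos / rot"""
    st=st or bot.read_state();T=st["tcp_rot"]
    d=T.T@(np.asarray(pos)-st["position"])/0.2
    r=Rn.from_matrix(T.T@R).as_rotvec()/(np.pi/2) if R is not None else np.zeros(3)
    return np.round(np.r_[d,r],4)
def down(yaw):  # tool y axis direction at angle yaw deg (world), z down
    a=np.radians(yaw);y=np.array([np.cos(a),np.sin(a),0]);z=np.array([0,0,-1.]);return np.c_[np.cross(y,z),y,z]
E
python3 - <<'E'
from h import *
K,V=cam("scene")
for n,p,z in [("trayA",(252,317),.04),("trayB",(402,237),.04),("dock",(335,283),.05),("cup",(282,246),.025),("bigcup",(318,220),.03),("van",(460,222),0),("pot",(165,349),.02),("pot",(195,374),.02),("orange",(181,292),.02)]: print(n,cast(K,V,p,z).round(3))
K,V=cam("side")
for n,p,z in [("trayA",(350,187),.04),("trayB",(222,280),.04),("dock",(292,213),.05),("cup",(349,250),.025)]: print(n,cast(K,V,p,z).round(3))
for n in ["scene","side"]:
    im=cv2.imread(f"pics/a_{n}.png")
    x,y,w=(210,190,220) if n=="scene" else (190,140,220)
    cv2.imwrite(f"pics/z_{n}.png",cv2.resize(im[y:y+165,x:x+w],None,fx=3.6,fy=3.6,interpolation=cv2.INTER_CUBIC))
E
```

```text
trayA [[ 0.628 -0.257  0.04 ]]
trayB [[0.633 0.217 0.04 ]]
dock [[ 0.667 -0.055  0.05 ]]
cup [[ 0.446 -0.037  0.025]]
bigcup [[0.417 0.113 0.03 ]]
van [[0.654 0.455 0.   ]]
pot [[ 0.574 -0.432  0.02 ]]
pot [[ 0.669 -0.419  0.02 ]]
orange [[ 0.437 -0.323  0.02 ]]
trayA [[ 0.608 -0.241  0.04 ]]
trayB [[0.611 0.236 0.04 ]]
dock [[ 0.645 -0.043  0.05 ]]
cup [[ 0.461 -0.054  0.025]]
```

View pics/z_scene.png

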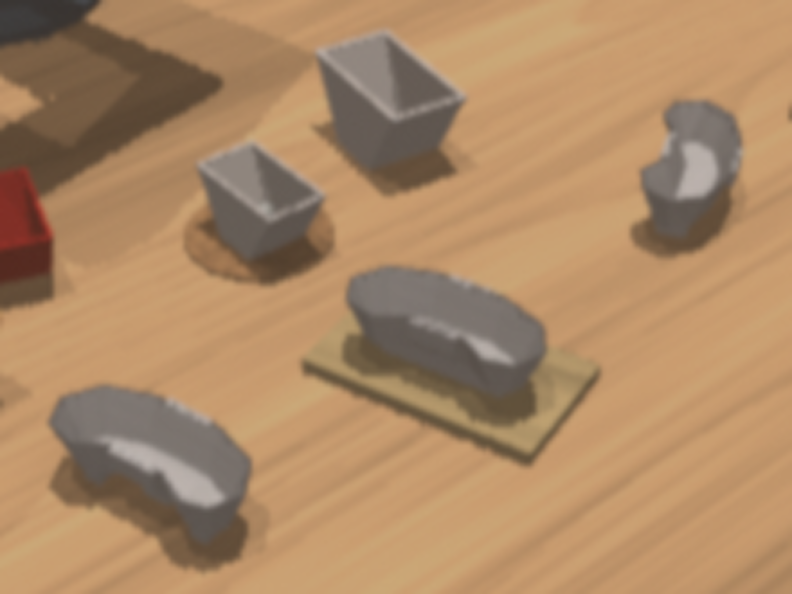

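View pics/z_side.png

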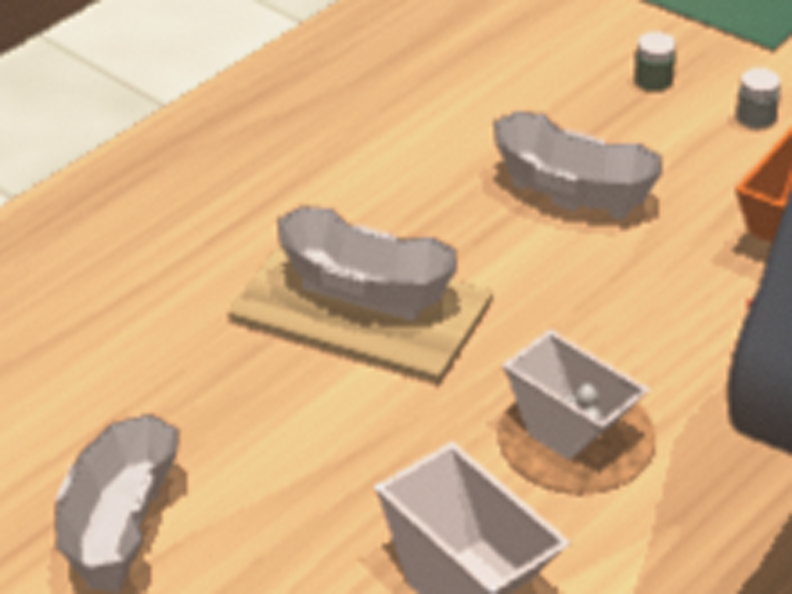

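Run:
```python
from h import *
print(delta((.5,-.13,.32),down(-90)))
```

```text
[ 2.1240e+00 -1.6534e+00 -3.9270e-01 -1.1000e-03  0.0000e+00  2.2330e-01]
```

Emit:
carry_out(targets=[[1, -0.8, -0.3, 0, 0, 0.1], [1, -0.8, -0.3, 0, 0, 0.1], [1, -0.8, -0.3, 0, 0, 0.1], [1, -0.8, -0.3, 0, 0, 0.1], [1, -0.8, -0.3, 0, 0, 0.1]], jaw=1)

```text
time_s: 0.78
position: [0.3488, -0.3643, 0.3019]
tcp_rot: [[0.98, 0.197, 0.0], [0.197, -0.98, 0.002], [0.001, -0.002, -1.0]]
force: [-0.4, -0.7, 1.2]
opening: 1.003
```

Run:
```python
from h import *
print(bot.read_state()['position'],delta((.5,-.13,.32),down(-90)))
```

```text
[ 0.34883087 -0.36429709  0.30191969] [ 9.7140e-01 -1.0002e+00 -8.8100e-02 -1.1000e-03 -2.0000e-04  1.2600e-01]
```

Emit:
carry_out(targets=[[0.97, -1, -0.09, 0, 0, 0.126], [0.97, -1, -0.09, 0, 0, 0.126], [0.97, -1, -0.09, 0, 0, 0.126], [0.97, -1, -0.09, 0, 0, 0.126], [0.97, -1, -0.09, 0, 0, 0.126], [0.97, -1, -0.09, 0, 0, 0.126], [0.97, -1, -0.09, 0, 0, 0.126]])

```text
time_s: 1.65
position: [0.4994, -0.131, 0.3199]
tcp_rot: [[1.0, -0.0, -0.001], [-0.0, -1.0, 0.001], [-0.001, -0.001, -1.0]]
force: [0.8, -0.0, 1.4]
opening: 1.001
```

```bash
cat >> h.py <<'E'
def shot(name):
    import pickle
    st=bot.read_state();im=bot.capture("wrist");cv2.imwrite(f"pics/{name}.png",im)
    pickle.dump(st,open(f"pics/{name}.pkl","wb"));print(st["time_s"],st["position"].round(4));return im,st
E
python3 -c "
from h import *
shot('w1')"
```

```text
1.65 [ 0.4994 -0.131   0.3199]
```

View pics/w1.png

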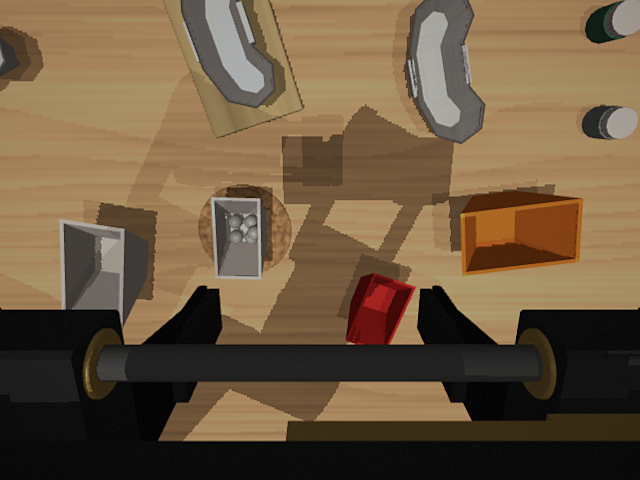

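The wrist view shows the cup rim at about (212..262, 198..279) on the mat centred near (245,232). It also shows dock and tray A at the top edge, cut off. I'll move 90 mm further out for the trays.

Emit:
carry_out(targets=[[0.45, 0, 0, 0, 0, 0], [0.45, 0, 0, 0, 0, 0], [0.45, 0, 0, 0, 0, 0]])

```text
time_s: 2.08
position: [0.59, -0.1333, 0.319]
tcp_rot: [[1.0, -0.003, -0.001], [-0.003, -1.0, 0.001], [-0.001, -0.001, -1.0]]
force: [0.1, 0.1, 0.9]
opening: 1.0
```

```bash
python3 -c "
from h import *
shot('w2')"
```

```text
2.075 [ 0.59   -0.1333  0.319 ]
```

View pics/w2.png

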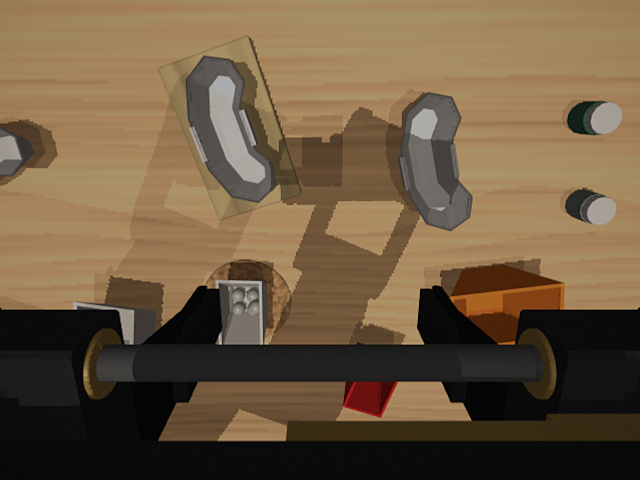

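```bash
python3 -c "
from h import *
im=cv2.imread('pics/w2.png')
a=cv2.resize(im[40:240,150:310],None,fx=3,fy=3,interpolation=cv2.INTER_CUBIC);b=cv2.resize(im[40:240,375:480],None,fx=3,fy=3,interpolation=cv2.INTER_CUBIC)
cv2.imwrite('pics/w2z.png',np.hstack([a,b]))"
```

```text
(no output)
```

View pics/w2z.png

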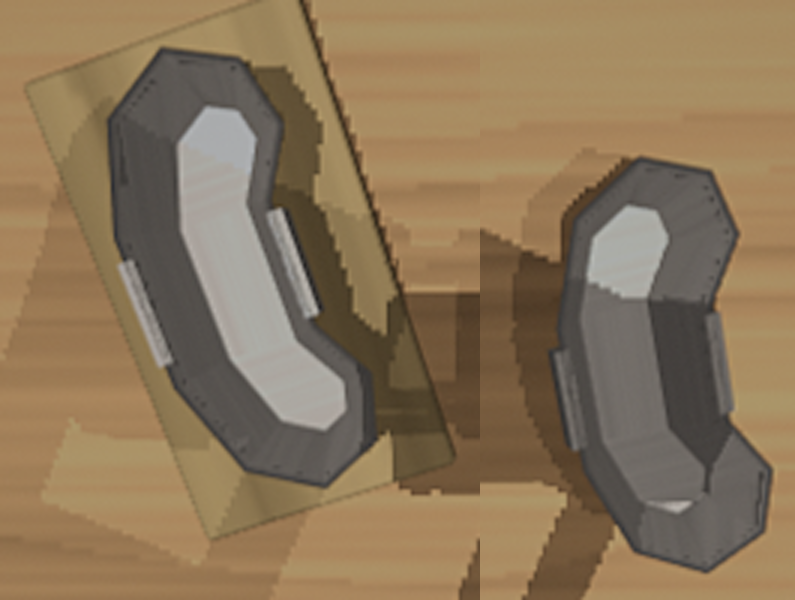

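```bash
cat >> h.py <<'E'
def lugs(name,pts,off,f,z):
    """pts: 4 zoomed lug corner pts: bulge-lug a,b, hollow-lug a,b"""
    import pickle
    st=pickle.load(open(f"pics/{name}.pkl","rb"));K,V=cam("wrist",st)
    p=(np.array(pts,float)+.5)/f-.5+np.array(off);W=cast(K,V,p,z)
    m=W.mean(0);y=(W[:2].mean(0)-W[2:].mean(0));L=[np.linalg.norm(W[1]-W[0]),np.linalg.norm(W[3]-W[2])]
    xd=(W[0]-W[1])/L[0]+(W[2]-W[3])/L[1]
    ax=np.degrees(np.arctan2(xd[1],xd[0]))%180
    n=np.array([-np.sin(np.radians(ax)),np.cos(np.radians(ax)),0])
    if n@y<0:n=-n
    ay=np.degrees(np.arctan2(n[1],n[0]))
    print("mid",m.round(4),"own +y dir deg",round(ay,2),"width",round(abs(n@y)*1e3,1),"lens",np.round(np.array(L)*1e3,1),"skew",round(float(np.cross(n,y)[2])*1e3,1))
    return m,ay
E
python3 - <<'E'
from h import *
lugs("w2",[(120,264),(160,368),(284,207),(318,314)],(150,40),3,.058)
lugs("w2",[(553-480,352),(571-480,449),(720-480,312),(733-480,411)],(375,40),3,.046)
# mat & cup from w1
im=cv2.imread("pics/w1.png");a=cv2.resize(im[170:300,180:310],None,fx=4.5,fy=4.5,interpolation=cv2.INTER_CUBIC);cv2.imwrite("pics/w1z.png",a)
E
```

```text
mid [ 0.6513 -0.0405  0.058 ] own +y dir deg 106.1 width 55.7 lens [34.4 34.2] skew 1.8
mid [ 0.6198 -0.2449  0.046 ] own +y dir deg 103.37 width 56.1 lens [33.9 33.8] skew -0.0
```

View pics/w1z.png

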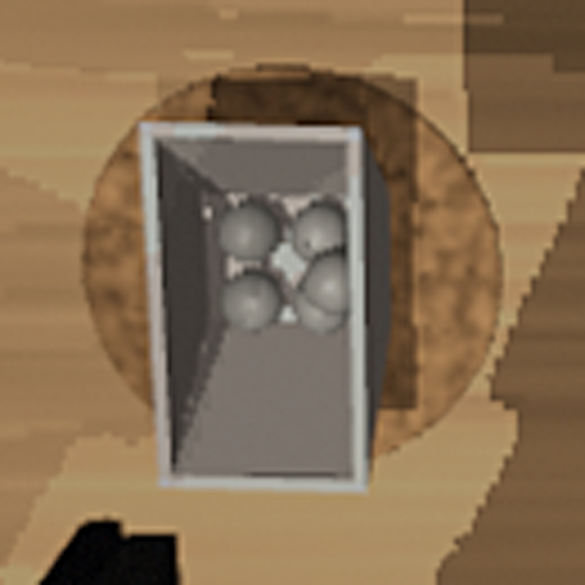

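Run:
```python
from h import *
import pickle
from scipy.optimize import least_squares
st=pickle.load(open("pics/w1.pkl","rb"));K,V=cam("wrist",st)
f=lambda p:(np.array(p,float)+.5)/4.5-.5+np.array([180,170])
W=cast(K,V,f([(83,240),(100,180),(160,105),(265,65),(380,90),(450,150),(495,230),(503,290),(490,360),(450,410),(390,455),(100,330),(140,395)]),.004)
r=least_squares(lambda q:np.hypot(*(W[:,:2]-q[:2]).T)-q[2],[.45,-.04,.05]);print("mat",r.x,np.abs(r.fun).max())
C=cast(K,V,f([(140,124),(360,127),(367,491),(160,488)]),.054);print(C.round(4),C.mean(0))
d=(C[0]-C[3])+(C[1]-C[2]);print("cup x dir",np.degrees(np.arctan2(d[1],d[0])),[np.linalg.norm(C[i]-C[i-1]).round(4) for i in range(4)])
# rows for grasp of tray A: hover
for z in(.16,.066):
  print(delta((.6198,-.2449,z),down(103.4-180)))
```

```text
mat [ 0.4495846  -0.0434145   0.05469413] 0.0011976697207205303
[[ 0.4998 -0.02    0.054 ]
 [ 0.4992 -0.0699  0.054 ]
 [ 0.4099 -0.0677  0.054 ]
 [ 0.4107 -0.0178  0.054 ]] [ 0.4549089  -0.04383711  0.054     ]
cup x dir -1.4242580597687726 [np.float64(0.0892), np.float64(0.0499), np.float64(0.0892), np.float64(0.05)]
[ 0.1601  0.5613  0.7938 -0.0014  0.0017 -0.1509]
[ 0.1615  0.5621  1.2638 -0.0014  0.0017 -0.1509]
```

Both checks hold: cup rim 89 x 50 mm, lug width 56 mm. Next, tray A: hover, then descend to TCP z≈0.053.

Emit:
carry_out(targets=[[0.16, 0.561, 0.7, 0, 0, -0.15], [0.16, 0.561, 0.7, 0, 0, -0.15], [0.16, 0.561, 0.7, 0, 0, -0.15], [0.16, 0.561, 0.7, 0, 0, -0.15], [0.16, 0.561, 0.7, 0, 0, -0.15], [0.16, 0.561, 0.7, 0, 0, -0.15]])

```text
time_s: 2.88
position: [0.6202, -0.2445, 0.1812]
tcp_rot: [[0.973, 0.231, -0.0], [0.231, -0.973, 0.0], [0.0, -0.0, -1.0]]
force: [0.4, -0.0, -0.5]
opening: 1.001
```

Run:
```python
from h import *
print(delta((.6198,-.2449,.053),down(103.4-180)))
```

```text
[-2.300e-03  1.900e-03  6.412e-01 -2.000e-04 -0.000e+00 -5.000e-04]
```

Emit:
carry_out(targets=[[0, 0, 0.2, 0, 0, 0], [0, 0, 0.4, 0, 0, 0], [-0.002, 0.002, 0.55, 0, 0, 0], [-0.002, 0.002, 0.64, 0, 0, 0], [-0.002, 0.002, 0.64, 0, 0, 0], [-0.002, 0.002, 0.64, 0, 0, 0]])

```text
time_s: 3.62
position: [0.621, -0.2452, 0.055]
tcp_rot: [[0.973, 0.231, 0.003], [0.231, -0.973, -0.001], [0.002, 0.002, -1.0]]
force: [0.3, -0.2, 0.4]
opening: 1.004
```

Emit:
carry_out(targets=[[0, 0, 0, 0, 0, 0], [0, 0, 0, 0, 0, 0], [0, 0, 0, 0, 0, 0], [0, 0, 0, 0, 0, 0], [0, 0, 0, 0, 0, 0], [0, 0, 0, 0, 0, 0]], jaw=-1)

```text
time_s: 4.38
position: [0.621, -0.2453, 0.0552]
tcp_rot: [[0.973, 0.231, 0.003], [0.231, -0.973, -0.001], [0.002, 0.002, -1.0]]
force: [-0.1, 0.6, 1.4]
opening: 0.643
```

Run:
```python
from h import *
shot('w3')
```

```text
4.375 [ 0.621  -0.2453  0.0552]
```

View pics/w3.png

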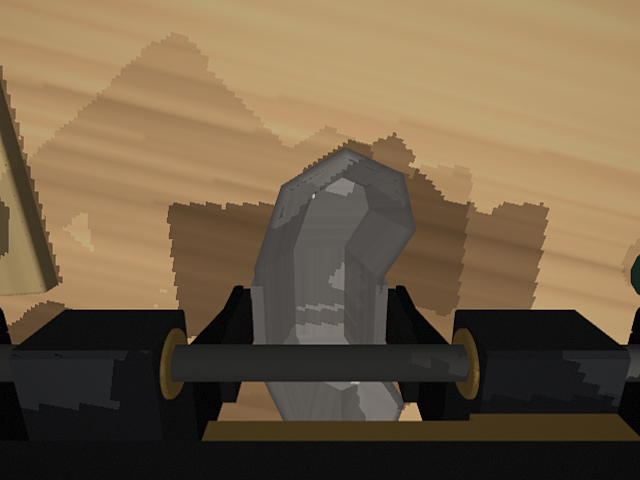

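Gripped at 56 mm opening, with the tray centred between the fingers. Lifting.

Emit:
carry_out(targets=[[0, 0, -0.25, 0, 0, 0], [0, 0, -0.5, 0, 0, 0], [0, 0, -0.6, 0, 0, 0], [0, 0, -0.6, 0, 0, 0]])

```text
time_s: 4.92
position: [0.6217, -0.2456, 0.177]
tcp_rot: [[0.973, 0.231, 0.006], [0.232, -0.973, -0.004], [0.005, 0.005, -1.0]]
force: [-0.3, -0.3, -2.6]
opening: 0.639
```

Run:
```python
from h import *
print(delta((.6524,-.0402,.16),down(-73.9)))
```

```text
[ 0.3869 -0.9642  0.0823  0.0032 -0.0033 -0.0302]
```

Emit:
carry_out(targets=[[0.1, -0.25, 0, 0, 0, 0], [0.2, -0.5, 0, 0, 0, -0.01], [0.29, -0.73, 0.04, 0.003, -0.003, -0.02], [0.36, -0.9, 0.08, 0.003, -0.003, -0.03], [0.387, -0.964, 0.08, 0.003, -0.003, -0.03], [0.387, -0.964, 0.08, 0.003, -0.003, -0.03], [0.387, -0.964, 0.08, 0.003, -0.003, -0.03]])

```text
time_s: 5.8
position: [0.6525, -0.0418, 0.1603]
tcp_rot: [[0.961, 0.276, 0.001], [0.276, -0.961, -0.001], [0.0, 0.001, -1.0]]
force: [-0.3, -0.2, -1.3]
opening: 0.639
```

Run:
```python
from h import *
print(delta((.6524,-.0402,.088),down(-73.9)))
shot('w4')
for n in['scene','side']: cv2.imwrite(f'pics/w4{n}.png',bot.capture(n))
a=cv2.imread('pics/w4scene.png')[150:350,200:440];b=cv2.imread('pics/w4side.png')[120:320,180:420]
cv2.imwrite('pics/w4c.png',cv2.resize(np.hstack([a,b]),None,fx=1.6,fy=1.6))
```

```text
[ 1.600e-03 -8.100e-03  3.614e-01  6.000e-04 -2.000e-04 -1.100e-03]
5.8 [ 0.6525 -0.0418  0.1603]
```

View pics/w4.png

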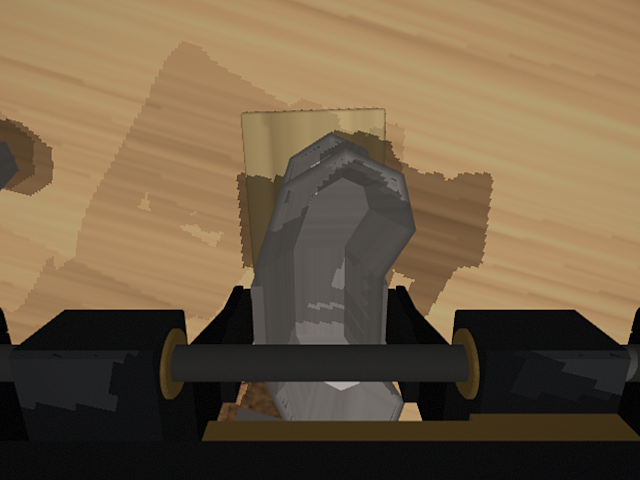

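View pics/w4c.png

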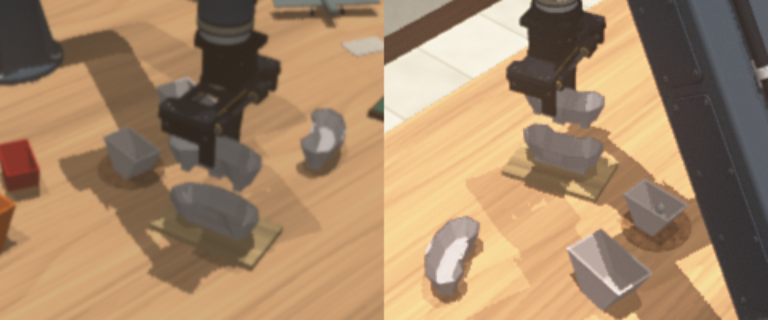

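The tray is held over the dock with matching orientation. Lowering it.

Emit:
carry_out(targets=[[0.002, -0.008, 0.08, 0, 0, 0], [0.002, -0.008, 0.17, 0, 0, 0], [0.002, -0.008, 0.25, 0, 0, 0], [0.002, -0.008, 0.3, 0, 0, 0], [0.002, -0.008, 0.33, 0, 0, 0], [0.002, -0.008, 0.345, 0, 0, 0], [0.002, -0.008, 0.36, 0, 0, 0]])

```text
time_s: 6.82
position: [0.653, -0.0403, 0.089]
tcp_rot: [[0.961, 0.275, 0.002], [0.275, -0.961, -0.001], [0.002, 0.001, -1.0]]
force: [0.6, 0.1, -0.8]
opening: 0.638
```

Emit:
carry_out(targets=[[0, 0, 0.01, 0, 0, 0], [0, 0, 0.02, 0, 0, 0], [0, 0, 0.03, 0, 0, 0], [0, 0, 0.03, 0, 0, 0]])

```text
time_s: 7.32
position: [0.6535, -0.0398, 0.0833]
tcp_rot: [[0.961, 0.275, 0.003], [0.275, -0.961, -0.0], [0.003, 0.001, -1.0]]
force: [1.1, 3.2, 2.1]
opening: 0.64
```

Emit:
carry_out(targets=[[0, 0, 0.01, 0, 0, 0], [0, 0, 0.015, 0, 0, 0], [0, 0, 0.015, 0, 0, 0]])

```text
time_s: 7.7
position: [0.6537, -0.0396, 0.0831]
tcp_rot: [[0.961, 0.276, 0.004], [0.276, -0.961, -0.001], [0.004, 0.002, -1.0]]
force: [-2.4, 2.8, 15.1]
opening: 0.638
```

Firm contact (15 N) at the expected height. Releasing.

Emit:
carry_out(targets=[[0, 0, 0, 0, 0, 0], [0, 0, 0, 0, 0, 0], [0, 0, 0, 0, 0, 0], [0, 0, 0, 0, 0, 0], [0, 0, -0.1, 0, 0, 0], [0, 0, -0.35, 0, 0, 0], [0, 0, -0.65, 0, 0, 0], [0, 0, -0.95, 0, 0, 0], [-0.2, 0, -1, 0, 0, 0], [-0.35, 0, -1, 0, 0, 0], [-0.35, 0, -1, 0, 0, 0]], jaw=1)

```text
time_s: 9.07
position: [0.584, -0.059, 0.2846]
tcp_rot: [[0.962, 0.275, 0.005], [0.275, -0.962, -0.001], [0.005, 0.002, -1.0]]
force: [0.2, -0.0, -0.3]
opening: 1.001
```

Run:
```python
from h import *
shot('w5')
for n in['scene','side']: cv2.imwrite(f'pics/w5{n}.png',bot.capture(n))
a=cv2.imread('pics/w5scene.png')[150:350,200:440];b=cv2.imread('pics/w5side.png')[120:320,180:420]
cv2.imwrite('pics/w5c.png',cv2.resize(np.hstack([a,b]),None,fx=1.6,fy=1.6))
print(delta((.51,.12,.30),down(-90)))
```

```text
9.075 [ 0.584  -0.059   0.2846]
[-0.1214 -0.9653 -0.0852  0.0011 -0.004   0.1778]
```

View pics/w5.png

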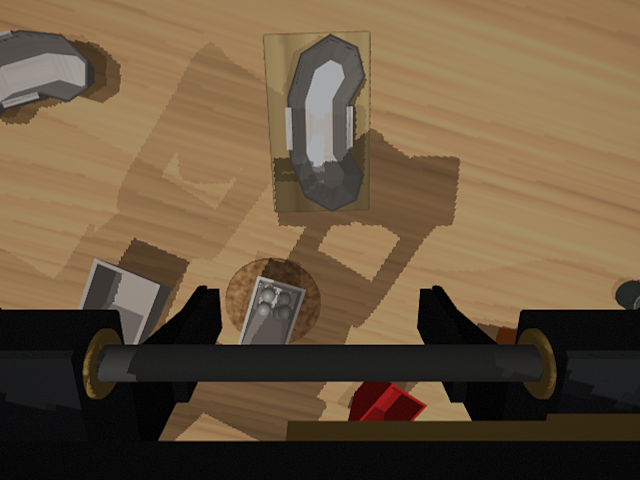

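View pics/w5c.png

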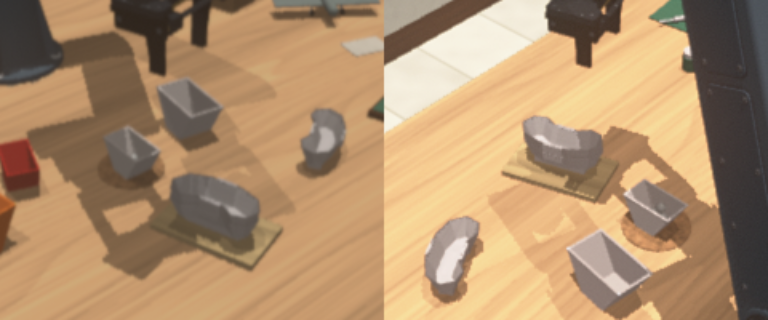

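Tray A sits nested. Now for a closer look at tray B.

Emit:
carry_out(targets=[[-0.14, -0.97, -0.08, 0, 0, 0.178], [-0.14, -0.97, -0.08, 0, 0, 0.178], [-0.14, -0.97, -0.08, 0, 0, 0.178], [-0.14, -0.97, -0.08, 0, 0, 0.178], [-0.14, -0.97, -0.08, 0, 0, 0.178], [-0.14, -0.97, -0.08, 0, 0, 0.178]])

```text
time_s: 9.98
position: [0.5074, 0.1189, 0.2988]
tcp_rot: [[1.0, -0.001, 0.007], [-0.001, -1.0, -0.001], [0.007, 0.001, -1.0]]
force: [0.1, -1.8, 0.2]
opening: 1.0
```

Run:
```python
from h import *
im,st=shot('w6')
print(bot.read_state()['joint_positions'])
a=cv2.resize(im[0:210,200:410],None,fx=2.8,fy=2.8,interpolation=cv2.INTER_CUBIC);cv2.imwrite('pics/w6z.png',a)
im=cv2.imread('pics/w5.png');a=cv2.resize(im[25:225,250:390],None,fx=3,fy=3,interpolation=cv2.INTER_CUBIC);cv2.imwrite('pics/w5z.png',a)
```

```text
9.975 [0.5074 0.1189 0.2988]
[ 9.10404229e-01  1.81422232e+01  9.30201786e+01 -8.42644658e-02
  6.84552808e+01  9.10618546e+01]
```

View pics/w6.png

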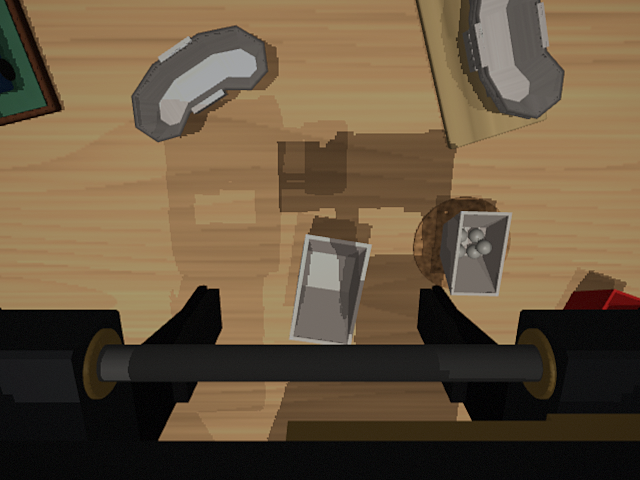

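View pics/w6z.png

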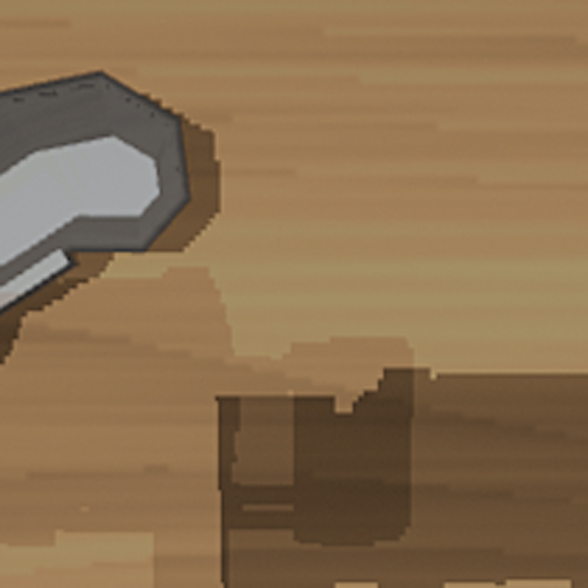

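View pics/w5z.png

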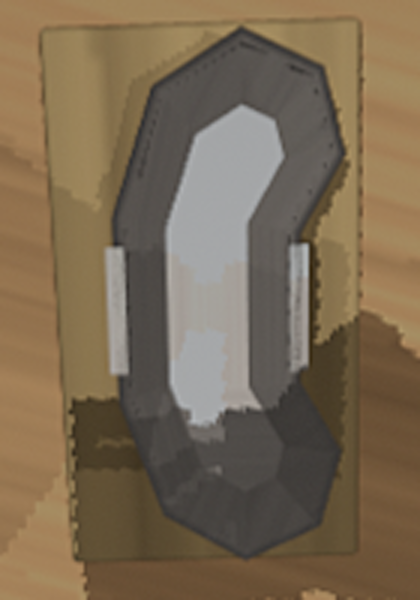

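Run:
```python
from h import *
lugs("w5",[(105,247),(111,376),(308,243),(307,371)],(250,25),3,.074)
im=cv2.imread('pics/w6.png');a=cv2.resize(im[15:155,120:285],None,fx=4,fy=4,interpolation=cv2.INTER_CUBIC);cv2.imwrite('pics/w6y.png',a)
```

```text
mid [ 0.6529 -0.0397  0.074 ] own +y dir deg 107.11 width 55.9 lens [34.9 34.6] skew 0.1
```

View pics/w6y.png

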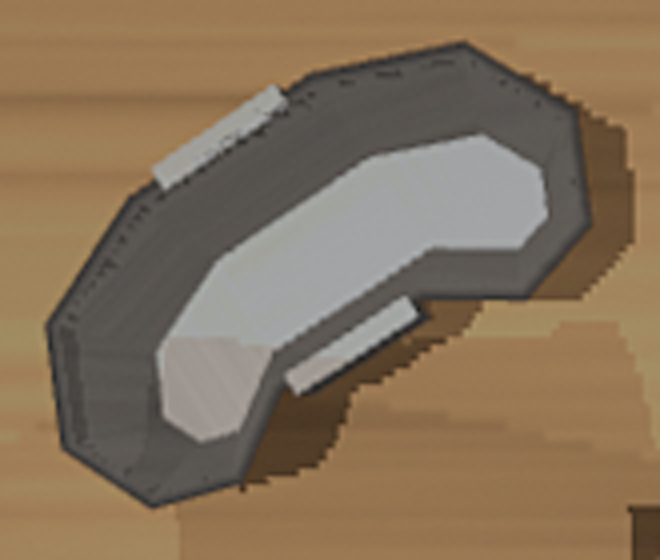

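Run:
```python
from h import *
m,ay=lugs("w6",[(152,168),(277,85),(299,397),(424,317)],(120,15),4,.046)
# board yaw from edges of dock in w5z for comparison
import pickle
st=pickle.load(open("pics/w5.pkl","rb"));K,V=cam("wrist",st)
W=cast(K,V,(np.array([(43,30),(357,18),(357,551),(78,560)])+.5)/3-.5+np.array([250,25]),.012);print(W.round(4),W.mean(0))
for i in range(4):
  d=W[i]-W[i-1];print(np.degrees(np.arctan2(d[1],d[0])),np.linalg.norm(d))
print(delta((m[0],m[1],.2),down(ay)), (ay))
```

```text
mid [0.6243 0.2339 0.046 ] own +y dir deg 29.86 width 56.6 lens [34. 35.] skew 0.8
[[ 0.7174  0.0316  0.012 ]
 [ 0.7474 -0.0606  0.012 ]
 [ 0.5876 -0.1126  0.012 ]
 [ 0.5577 -0.0198  0.012 ]] [ 0.65253635 -0.04034464  0.012     ]
17.866399892446722 0.16779217253275236
-72.02894573034385 0.09699207812539345
-161.9895319284839 0.16803176453087637
107.82999322256335 0.09741444538184287
[ 0.5804 -0.5778  0.4967  0.0049 -0.0017 -1.3331] 29.862497233996354
```

Emit:
carry_out(targets=[[0.2, -0.2, 0.1, 0, 0, -0.1], [0.4, -0.4, 0.1, 0, 0, -0.2], [0.58, -0.578, 0.2, 0.005, -0.002, -0.35], [0.58, -0.578, 0.2, 0.005, -0.002, -0.5], [0.58, -0.578, 0.2, 0.005, -0.002, -0.67], [0.58, -0.578, 0.2, 0.005, -0.002, -0.67], [0.58, -0.578, 0.2, 0.005, -0.002, -0.67]])

```text
time_s: 10.9
position: [0.6247, 0.2326, 0.2587]
tcp_rot: [[0.501, 0.866, -0.0], [0.866, -0.501, 0.003], [0.003, -0.002, -1.0]]
force: [0.3, 0.5, -0.5]
opening: 1.001
```

Emit:
carry_out(targets=[[0, 0, 0, 0, 0, -0.12], [0, 0, 0, 0, 0, -0.24], [0, 0, 0, 0, 0, -0.36], [0, 0, 0, 0, 0, -0.48], [0, 0, 0, 0, 0, -0.6], [0, 0, 0, 0, 0, -0.667], [0, 0, 0, 0, 0, -0.667], [0, 0, 0, 0, 0, -0.667]])

```text
time_s: 11.9
position: [0.6249, 0.2321, 0.2586]
tcp_rot: [[-0.496, 0.868, -0.0], [0.868, 0.496, 0.003], [0.003, 0.001, -1.0]]
force: [0.1, -0.3, -0.2]
opening: 0.999
```

Run:
```python
from h import *
print(delta((.6243,.2339,.052),down(29.86)))
im,st=shot('w7')
```

```text
[ 6.2000e-03  3.0000e-04  1.0328e+00  9.0000e-04 -2.0000e-03 -1.0000e-03]
11.9 [0.6249 0.2321 0.2586]
```

View pics/w7.png

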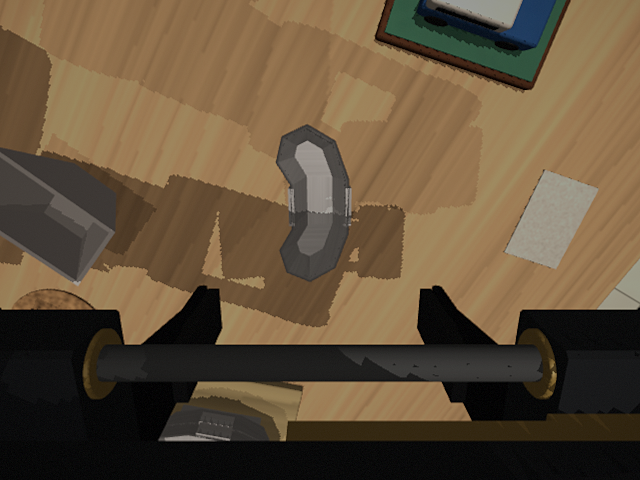

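Tray B is where expected, centred under the TCP. Descending and gripping.

Emit:
carry_out(targets=[[0.006, 0, 0.25, 0, -0.002, 0], [0.006, 0, 0.5, 0, -0.002, 0], [0.006, 0, 0.75, 0, -0.002, 0], [0.006, 0, 0.9, 0, -0.002, 0], [0.006, 0, 1, 0, -0.002, 0], [0.006, 0, 1, 0, -0.002, 0], [0.006, 0, 1, 0, -0.002, 0]])

```text
time_s: 12.82
position: [0.6254, 0.2342, 0.06]
tcp_rot: [[-0.497, 0.868, 0.004], [0.868, 0.497, 0.001], [-0.001, 0.004, -1.0]]
force: [0.4, -0.3, 0.6]
opening: 0.998
```

Run:
```python
from h import *
print(delta((.6243,.2339,.053),down(29.86)))
```

```text
[ 0.0015 -0.0057  0.0349  0.0027  0.0006 -0.0007]
```

Emit:
carry_out(targets=[[0.001, -0.005, 0.033, 0.003, 0, 0], [0.001, -0.005, 0.033, 0.003, 0, 0], [0.001, -0.005, 0.033, 0.003, 0, 0]])

```text
time_s: 13.2
position: [0.6247, 0.2339, 0.0539]
tcp_rot: [[-0.497, 0.868, 0.001], [0.868, 0.497, -0.001], [-0.001, 0.0, -1.0]]
force: [0.5, -0.6, 0.3]
opening: 0.999
```

Emit:
carry_out(targets=[[0, 0, 0, 0, 0, 0], [0, 0, 0, 0, 0, 0], [0, 0, 0, 0, 0, 0], [0, 0, 0, 0, 0, 0], [0, 0, 0, 0, 0, 0], [0, 0, 0, 0, 0, 0]], jaw=-1)

```text
time_s: 13.95
position: [0.6247, 0.2339, 0.0538]
tcp_rot: [[-0.497, 0.868, 0.001], [0.868, 0.497, -0.001], [-0.001, 0.0, -1.0]]
force: [0.3, -1.0, -0.3]
opening: 0.639
```

Emit:
carry_out(targets=[[0, 0, -0.2, 0, 0, 0], [0, 0, -0.4, 0, 0, 0], [0, 0, -0.6, 0, 0, 0], [0, 0, -0.7, 0, 0, 0], [0, 0, -0.7, 0, 0, 0]])

```text
time_s: 14.58
position: [0.6256, 0.2343, 0.1958]
tcp_rot: [[-0.497, 0.868, 0.005], [0.868, 0.497, -0.0], [-0.003, 0.004, -1.0]]
force: [-0.5, -0.5, -1.5]
opening: 0.638
```

Run:
```python
from h import *
print(delta((.6527,-.040,.18),down(107.2)))
im,st=shot('w8')
```

```text
[-1.2573e+00 -5.6460e-01  7.9900e-02  1.2000e-03  3.2000e-03 -8.6000e-01]
14.575 [0.6256 0.2343 0.1958]
```

View pics/w8.png

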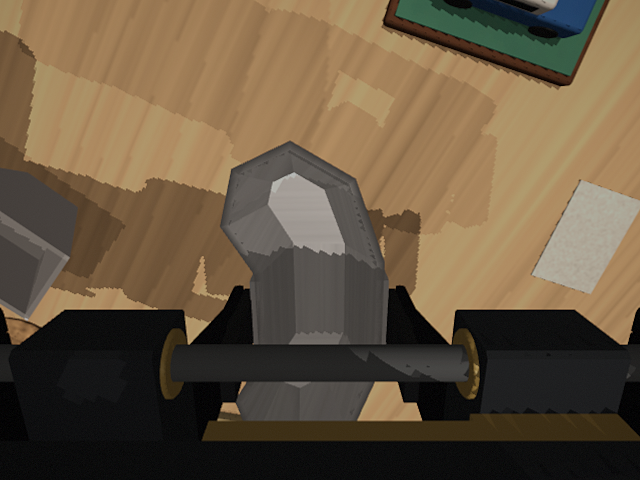

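Emit:
carry_out(targets=[[-0.2, -0.08, 0, 0, 0, -0.1], [-0.4, -0.18, 0, 0, 0, -0.2], [-0.6, -0.27, 0, 0, 0, -0.3], [-0.75, -0.34, 0, 0, 0, -0.4], [-0.75, -0.34, 0, 0, 0, -0.45], [-0.75, -0.34, 0, 0, 0, -0.45]])

```text
time_s: 15.38
position: [0.639, 0.0696, 0.1922]
tcp_rot: [[-0.941, 0.339, -0.002], [0.339, 0.941, -0.0], [0.002, -0.001, -1.0]]
force: [0.6, -0.1, -0.4]
opening: 0.639
```

Run:
```python
from h import *
print(delta((.6527,-.040,.18),down(107.2)))
```

```text
[-2.503e-01 -4.920e-01  6.100e-02 -3.000e-04 -1.500e-03 -4.114e-01]
```

Emit:
carry_out(targets=[[-0.1, -0.2, 0.02, 0, 0, -0.1], [-0.2, -0.4, 0.04, 0, 0, -0.2], [-0.25, -0.492, 0.06, 0, -0.001, -0.3], [-0.25, -0.492, 0.06, 0, -0.001, -0.411], [-0.25, -0.492, 0.06, 0, -0.001, -0.411], [-0.25, -0.492, 0.06, 0, -0.001, -0.411]])

```text
time_s: 16.12
position: [0.6523, -0.0391, 0.1796]
tcp_rot: [[-0.956, -0.293, -0.002], [-0.293, 0.956, -0.0], [0.002, 0.0, -1.0]]
force: [-0.2, 0.1, -1.2]
opening: 0.644
```

Run:
```python
from h import *
print(delta((.6527,-.040,.1026),down(107.2)))
shot('w9')
```

```text
[-1.500e-03 -5.200e-03  3.849e-01  3.000e-04 -1.200e-03 -1.600e-03]
16.125 [ 0.6523 -0.0391  0.1796]
```

View pics/w9.png

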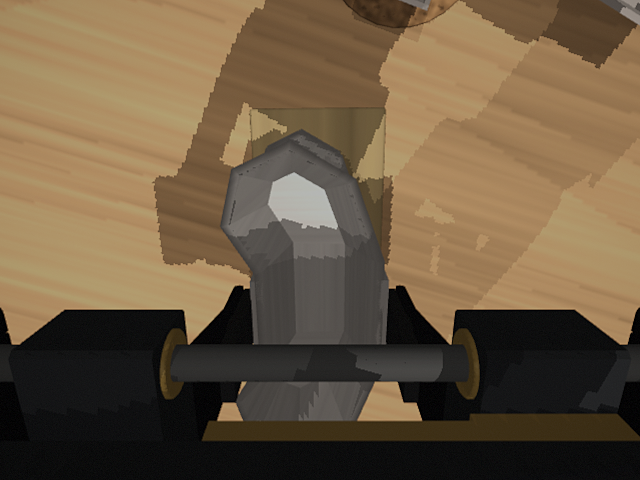

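Emit:
carry_out(targets=[[-0.001, -0.005, 0.1, 0, -0.001, 0], [-0.001, -0.005, 0.2, 0, -0.001, 0], [-0.001, -0.005, 0.28, 0, -0.001, 0], [-0.001, -0.005, 0.33, 0, -0.001, 0], [-0.001, -0.005, 0.36, 0, -0.001, 0], [-0.001, -0.005, 0.38, 0, -0.001, 0], [-0.001, -0.005, 0.38, 0, -0.001, 0]])

```text
time_s: 17.05
position: [0.6528, -0.0401, 0.1039]
tcp_rot: [[-0.956, -0.294, 0.0], [-0.294, 0.956, 0.0], [-0.0, 0.0, -1.0]]
force: [1.5, -0.5, -0.6]
opening: 0.64
```

Run:
```python
from h import *
print(delta((.6527,-.040,.0978),down(107.2)))
```

```text
[ 0.0006  0.0005  0.0305  0.0001  0.0001 -0.0013]
```

Emit:
carry_out(targets=[[0, 0, 0.01, 0, 0, 0], [0, 0, 0.02, 0, 0, 0], [0, 0, 0.032, 0, 0, 0], [0, 0, 0.04, 0, 0, 0], [0, 0, 0.04, 0, 0, 0]])

```text
time_s: 17.68
position: [0.6526, -0.0397, 0.0978]
tcp_rot: [[-0.956, -0.294, -0.0], [-0.294, 0.956, 0.001], [-0.0, 0.001, -1.0]]
force: [-3.3, 1.2, 9.5]
opening: 0.641
```

Emit:
carry_out(targets=[[0, 0, 0, 0, 0, 0], [0, 0, 0, 0, 0, 0], [0, 0, 0, 0, 0, 0], [0, 0, 0, 0, 0, 0], [0, 0, -0.1, 0, 0, 0], [0, 0, -0.35, 0, 0, 0], [0, 0, -0.65, 0, 0, 0], [0, 0, -0.95, 0, 0, 0], [0.1, 0, -1, 0, 0, 0], [0.1, 0, -1, 0, 0, 0], [0.1, 0, -1, 0, 0, 0]], jaw=1)

```text
time_s: 19.05
position: [0.6334, -0.0455, 0.2974]
tcp_rot: [[-0.956, -0.294, -0.001], [-0.294, 0.956, 0.001], [0.0, 0.001, -1.0]]
force: [0.2, -0.0, -0.8]
opening: 0.997
```

Run:
```python
from h import *
shot('w10')
for n in['scene','side']: cv2.imwrite(f'pics/w10{n}.png',bot.capture(n))
a=cv2.imread('pics/w10scene.png')[170:340,220:420];b=cv2.imread('pics/w10side.png')[140:310,200:400]
cv2.imwrite('pics/w10c.png',cv2.resize(np.hstack([a,b]),None,fx=2,fy=2))
```

```text
19.05 [ 0.6334 -0.0455  0.2974]
```

View pics/w10.png

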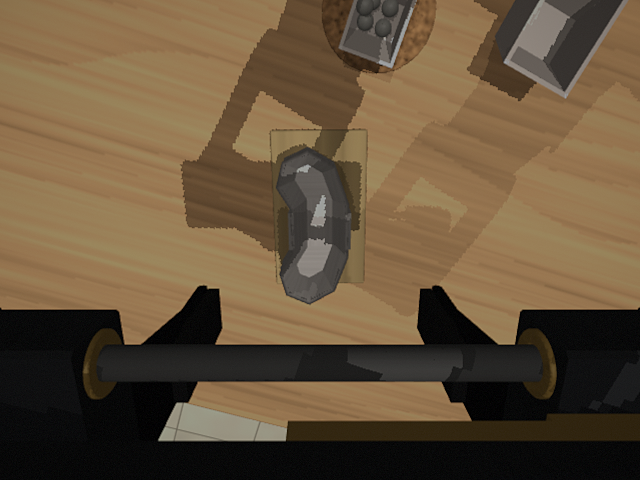

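View pics/w10c.png

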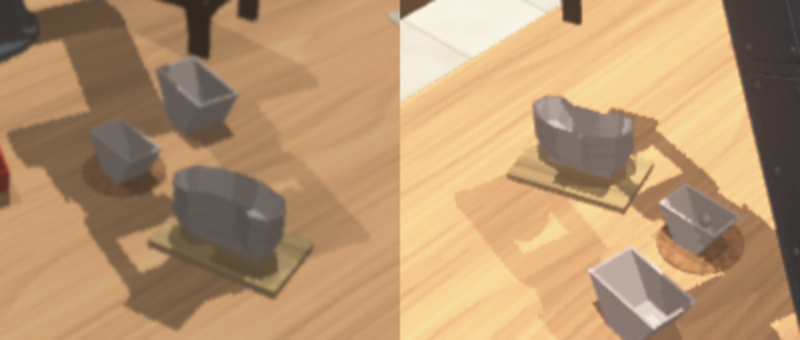

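View pics/w10side.png

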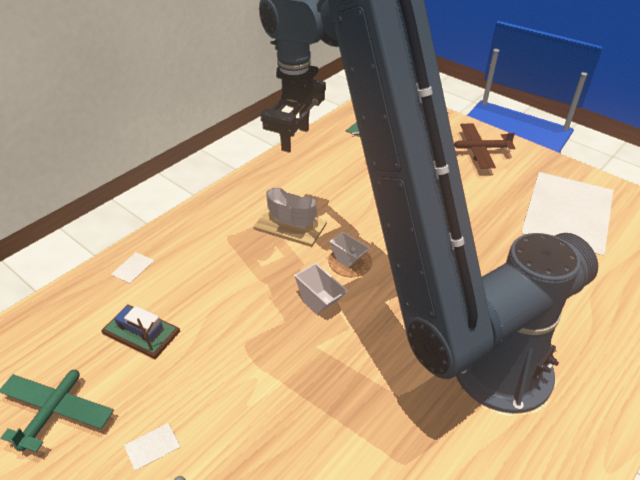

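Both trays are nested. Before gripping the cup, I'm working out the arm geometry from the logged poses to find a reachable pouring posture.

```bash
cat > fk.py <<'E'
import numpy as np
from scipy.spatial.transform import Rotation as Rn
def fk(q,p,s4=1,s5=1,s6=1):
    a1,d1,L1,a3,L2,Lt=p
    q=np.radians(q)
    Ry=lambda a:Rn.from_rotvec([0,a,0]).as_matrix();Rz=lambda a:Rn.from_rotvec([0,0,a]).as_matrix()
    R=Rz(q[0]);P=R@[a1,0,d1]
    R=R@Ry(q[1]);P=P+R@[0,0,L1]
    R=R@Ry(q[2]);P=P+R@[a3,0,L2]; W=P
    R=R@Rz(s4*q[3])@Ry(q[4]);P=P+R@[0,0,Lt]
    R=R@Rz(s6*q[5])
    return P,R,W
E
python3 - <<'E'
from fk import *
import pickle,glob
from scipy.optimize import least_squares
S=[pickle.load(open(f,"rb")) for f in sorted(glob.glob("pics/*.pkl"))]
for s4 in(1,-1):
 for s6 in(1,-1):
  r=least_squares(lambda p:np.concatenate([(fk(s["joint_positions"],p,s4,1,s6)[0]-s["position"]) for s in S]+[1e-4*(p-[0,.35,.4,0,.4,.25])]),[0,.35,.4,0,.4,.25])
  e=np.mean([np.abs(fk(s["joint_positions"],r.x,s4,1,s6)[1]-s["tcp_rot"]).max() for s in S])
  print(s4,s6,r.x.round(4),r.cost,e)
print([s["joint_positions"].round(1) for s in S])
E
```

```text
1 1 [-0.0059  3.5655  0.62    0.161   0.3948  3.561 ] 0.06108123927361214 1.1910170720330417
1 -1 [-0.0059  3.5655  0.62    0.161   0.3948  3.561 ] 0.06108123927361214 1.4603657975853375
-1 1 [ 0.006  -3.1244  0.5549  0.0656  0.3885 -3.0948] 0.061232802685362665 1.1911165352879078
-1 -1 [ 0.006  -3.1244  0.5549  0.0656  0.3885 -3.0948] 0.061232802685362665 1.460454019271638
[array([-27.1,  16.6,  91.6,   0. ,  71.8,  62.9]), array([ -14.2,   27.9,   76.8,    0. ,   75.3, -121.3]), array([-23.3,  24.3,  79.5,   0. ,  76.2,  66.8]), array([-31.1,  46.6,  82.8,   0. ,  50.5,  45.5]), array([-13.4,  37.7,  81.8,  -0. ,  60.4,  60.6]), array([-16.7,  24.5,  85. ,   0. ,  70.2,  57.4]), array([ 0.9, 18.1, 93. , -0.1, 68.5, 91.1]), array([ 10.7,  32.6,  74.6,   0.2,  72.8, -19.1]), array([ 11. ,  36.3,  78.1,  -0.1,  65.3, -18.8]), array([ -13.2,   36.4,   80.9,   -0. ,   62.8, -120.2])]
```

```bash
cat > fk.py <<'E'
import numpy as np
from scipy.spatial.transform import Rotation as Rn
def fk(q,p,s4=1,s5=1,s6=1):
    a1,d1,L1,a3,L2,Lt,b=p
    q=np.radians(q)
    Ry=lambda a:Rn.from_rotvec([0,a,0]).as_matrix();Rz=lambda a:Rn.from_rotvec([0,0,a]).as_matrix()
    R=Rz(q[0]);P=R@[a1,b,d1]
    R=R@Ry(q[1]);P=P+R@[0,0,L1]
    R=R@Ry(q[2]);P=P+R@[a3,0,L2]; W=P
    R=R@Rz(s4*q[3])@Ry(q[4]);P=P+R@[0,0,Lt]
    R=R@Rz(s6*q[5])
    return P,R,W
E
python3 - <<'E'
from fk import *
import pickle,glob
from scipy.optimize import least_squares
S=[pickle.load(open(f,"rb")) for f in sorted(glob.glob("pics/*.pkl"))]
for s4 in(1,-1):
 for s6 in(1,-1):
  x0=np.array([0,.35,.4,0,.4,.25,.1])
  r=least_squares(lambda p:np.concatenate([(fk(s["joint_positions"],p,s4,1,s6)[0]-s["position"]) for s in S]+[1e-3*(p-x0)]),x0)
  e=np.mean([np.abs(fk(s["joint_positions"],r.x,s4,1,s6)[1]-s["tcp_rot"]).max() for s in S])
  print(s4,s6,r.x.round(4),r.cost,e)
s=S[0];print(fk(s["joint_positions"],r.x)[1].round(2),s["tcp_rot"].round(2))
E
```

```text
1 1 [-0.      0.2746  0.588   0.1141  0.3917  0.2868  0.111 ] 2.780679316431207e-08 1.1910170720330417
1 -1 [-0.      0.2746  0.588   0.1141  0.3917  0.2868  0.111 ] 2.780679316431207e-08 1.4603657975853375
-1 1 [2.000e-04 1.734e-01 5.870e-01 1.127e-01 3.916e-01 1.861e-01 1.111e-01] 2.381636406103545e-06 1.1911165352879078
-1 -1 [2.000e-04 1.734e-01 5.870e-01 1.127e-01 3.916e-01 1.861e-01 1.111e-01] 2.381636406103545e-06 1.460454019271638
[[ 0.  1. -0.]
 [ 1. -0.  0.]
 [ 0. -0. -1.]] [[ 1. -0. -0.]
 [-0. -1.  0.]
 [-0. -0. -1.]]
```

```bash
cat >> fk.py <<'E'
PAR=[-0.0,0.2746,0.588,0.1141,0.3917,0.2868,0.111]
Z90=Rn.from_euler('z',-90,degrees=True).as_matrix()
LO=np.array([-176.69,-43.24,12.49,-82,0,-163.58]);HI=np.array([176.69,126.21,139.97,262,151.66,163.58])
from scipy.optimize import least_squares
def ik(P,R,q0):
    f=lambda q:(lambda t:np.r_[(t[0]-P)*5,(t[1]@Z90-R).ravel()])(fk(q,PAR))
    r=least_squares(f,np.clip(q0,LO+.1,HI-.1),bounds=(LO,HI),x_scale=30);return r.x,r.cost
def pose(phi,th):
    """tool x azimuth phi when down, tipped th about tool y"""
    z=np.array([0,0,-1.]);x=np.array([np.cos(np.radians(phi)),np.sin(np.radians(phi)),0]);y=np.cross(z,x)
    return np.c_[x,y,z]@Rn.from_euler('y',th,degrees=True).as_matrix()
E
python3 - <<'E'
from fk import *
import pickle
s=pickle.load(open('pics/w10.pkl','rb'));print(np.abs(fk(s["joint_positions"],PAR)[1]@Z90-s["tcp_rot"]).max())
rng=np.random.default_rng(0)
for phi in range(-100,121,20):
  P=np.array([.6527,-.04,.15]);
  R=pose(phi,88);sols=[]
  for k in range(25):
    q,c=ik(P,R,rng.uniform(LO,HI))
    if c<1e-5 and not any(np.abs(q-t).max()<2 for t in sols): sols.append(q)
  for q in sols: print(phi,q.round(0),"elbowW",fk(q,PAR)[2].round(2))
E
```

```text
1.9118976916557437
-100 [ 10.  66.  69. -74. 103.  47.] elbowW [0.7  0.24 0.16]
-60 [ 11.  60. 100. 252.  81.  71.] elbowW [0.51 0.21 0.16]
-40 [  4.  61. 113. 225.  83.  86.] elbowW [0.43 0.14 0.16]
-20 [ -8.  63. 123. 192.  94.  91.] elbowW [0.38 0.06 0.16]
0 [-24.  65. 125. 156.  97.  86.] elbowW [ 0.37 -0.04  0.16]
20 [-36.  62. 120. 124.  89.  88.] elbowW [ 0.38 -0.14  0.16]
40 [-41.  60. 109.  99.  86. 101.] elbowW [ 0.43 -0.22  0.16]
60 [-40.  61.  94.  80.  93. 115.] elbowW [ 0.51 -0.29  0.16]
80 [-37.  63.  79.  66. 105. 124.] elbowW [ 0.6  -0.32  0.16]
100 [-33.  67.  63.  57. 120. 130.] elbowW [ 0.7  -0.32  0.16]
120 [-27.  72.  48.  50. 135. 131.] elbowW [ 0.8  -0.29  0.16]
```

```bash
sed -i "s/euler('z',-90/euler('z',90/" fk.py
python3 - <<'E'
from fk import *
import pickle
s=pickle.load(open('pics/w10.pkl','rb'));print(np.abs(fk(s["joint_positions"],PAR)[1]@Z90-s["tcp_rot"]).max())
for phi in (20,30,40,50,60,80):
  P=np.array([.6527,-.04,.16])
  j1=-15
  q,c=ik(P,pose(phi,0),np.array([-13,37,82,0,60,j1+90-phi]));tr=[q]
  for th in range(4,93,4):
    q2,c=ik(P,pose(phi,th),q+ (q-tr[-2] if len(tr)>1 else 0));
    if c>1e-5: print("lost",phi,th);break
    q=q2;tr.append(q)
  tr=np.array(tr);print(phi,"start",tr[0].round(0),"mid",tr[len(tr)//2].round(0),"end",tr[-1].round(0),"maxstep",np.abs(np.diff(tr,axis=0)).max(0).round(0))
E
```

```text
3.9519169187096637e-16
20 start [-13.  38.  82.  -0.  60.  57.] mid [-28.  37. 113.  99.  34. -47.] end [-36.  64. 119. 124.  94. -93.] maxstep [ 1.  3.  3. 13.  6. 14.]
30 start [-13.  38.  82.   0.  60.  47.] mid [-30.  37. 109.  84.  41. -42.] end [-39.  62. 114. 111.  91. -87.] maxstep [ 2.  3.  3. 10.  5. 10.]
40 start [-13.  38.  82.   0.  60.  37.] mid [-32.  39. 105.  73.  48. -40.] end [-41.  61. 108. 100.  90. -80.] maxstep [2. 2. 2. 7. 4. 8.]
50 start [-13.  38.  82.   0.  60.  27.] mid [-33.  40. 100.  64.  55. -39.] end [-41.  61. 101.  90.  92. -73.] maxstep [2. 2. 2. 6. 4. 6.]
60 start [-13.  38.  82.   0.  60.  17.] mid [-33.  42.  94.  56.  63. -39.] end [-40.  62.  94.  81.  96. -66.] maxstep [2. 2. 1. 5. 3. 5.]
80 start [-13.  38.  82.   0.  60.  -3.] mid [-32.  46.  83.  45.  78. -42.] end [-37.  64.  79.  69. 108. -56.] maxstep [2. 2. 1. 5. 3. 4.]
```

Kinematic fit is exact (0.02 mm). A pour at tool azimuth ≈40° is reachable and clear of singularities. Now I'll move above the cup with the tool turned around.

Run:
```python
from h import *
print(delta((.4549,-.0438,.26),down(-1.4-90)))
```

```text
[ 8.5050e-01  2.7010e-01  1.8370e-01  1.9000e-03  1.4000e-03 -1.7946e+00]
```

Emit:
carry_out(targets=[[0.2, 0.07, 0, 0, 0, 0.1], [0.4, 0.14, 0, 0, 0, 0.2], [0.6, 0.2, 0.1, 0, 0, 0.3], [0.8, 0.26, 0.1, 0, 0, 0.4], [0.85, 0.27, 0.15, 0, 0, 0.52], [0.85, 0.27, 0.15, 0, 0, 0.64], [0.85, 0.27, 0.15, 0, 0, 0.76], [0.85, 0.27, 0.15, 0, 0, 0.88], [0.85, 0.27, 0.15, 0, 0, 0.98], [0.85, 0.27, 0.15, 0, 0, 0.98]])

```text
time_s: 20.45
position: [0.4551, -0.0437, 0.2661]
tcp_rot: [[-0.326, 0.946, -0.004], [0.946, 0.326, 0.002], [0.003, -0.003, -1.0]]
force: [0.6, 0.2, -0.4]
opening: 1.0
```

Emit:
carry_out(targets=[[0, 0, 0, 0, 0, 0.12], [0, 0, 0, 0, 0, 0.24], [0, 0, 0, 0, 0, 0.36], [0, 0, 0, 0, 0, 0.48], [0, 0, 0, 0, 0, 0.6], [0, 0, 0, 0, 0, 0.72], [0, 0, 0, 0, 0, 0.84], [0, 0, 0, 0, 0, 0.96], [0, 0, 0, 0, 0, 0.98], [0, 0, 0, 0, 0, 0.98]])

```text
time_s: 21.7
position: [0.4551, -0.0437, 0.2658]
tcp_rot: [[0.934, 0.358, -0.004], [0.358, -0.934, 0.002], [-0.003, -0.003, -1.0]]
force: [-0.2, 0.5, -0.7]
opening: 0.997
```

Run:
```python
from h import *
print(delta((.4549,-.0438,.22),down(-1.4-90)))
```

```text
[-0.0006  0.001   0.2289 -0.0017  0.0025  0.2485]
```

Emit:
carry_out(targets=[[0, 0.001, 0.1, -0.002, 0.002, 0.12], [0, 0.001, 0.2, -0.002, 0.002, 0.248], [0, 0.001, 0.2, -0.002, 0.002, 0.248], [0, 0.001, 0.2, -0.002, 0.002, 0.248], [0, 0.001, 0.2, -0.002, 0.002, 0.248]])

```text
time_s: 22.32
position: [0.4557, -0.044, 0.2265]
tcp_rot: [[1.0, -0.022, 0.001], [-0.022, -1.0, -0.001], [0.001, 0.001, -1.0]]
force: [0.5, 0.3, -0.3]
opening: 1.005
```

Run:
```python
from h import *
im,st=shot('w11')
cv2.imwrite('pics/w11z.png',cv2.resize(im[130:300,220:420],None,fx=3.5,fy=3.5,interpolation=cv2.INTER_CUBIC))
```

```text
22.325 [ 0.4557 -0.044   0.2265]
```

View pics/w11z.png

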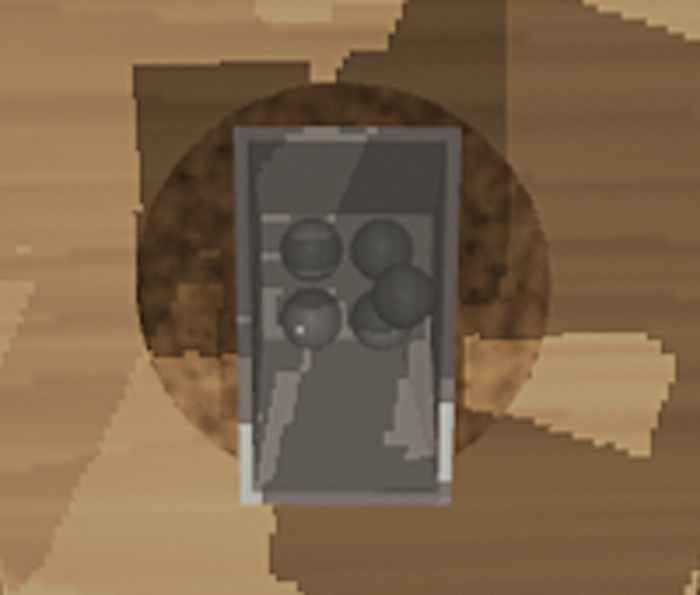

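View pics/w11.png

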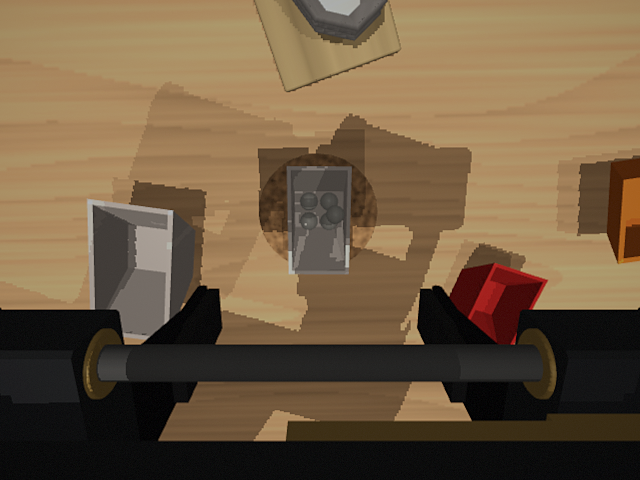

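Run:
```python
from h import *
import pickle
from scipy.optimize import least_squares
st=pickle.load(open("pics/w11.pkl","rb"));K,V=cam("wrist",st)
f=lambda p:(np.array(p,float)+.5)/3.5-.5+np.array([220,130])
C=cast(K,V,f([(234,127),(462,127),(450,503),(240,503)]),.054);print(C.round(4),C.mean(0))
d=(C[0]-C[3])+(C[1]-C[2]);print("cup x dir",np.degrees(np.arctan2(d[1],d[0])),[np.linalg.norm(C[i]-C[i-1]).round(4) for i in range(4)])
W=cast(K,V,f([(137,265),(150,200),(200,133),(260,98),(335,82),(420,98),(490,145),(540,220),(550,290),(535,360),(490,425),(155,360),(190,415)]),.004)
r=least_squares(lambda q:np.hypot(*(W[:,:2]-q[:2]).T)-q[2],[.45,-.04,.05]);print("mat",r.x,np.abs(r.fun).max())
print("big cup/red at rim z .07:",cast(K,V,[(172,210),(166,338),(493,263),(546,279)],.06).round(3))
print(delta((C.mean(0)[0],C.mean(0)[1],.040),down(-1.4-90)))
```

```text
[[ 0.5001 -0.02    0.054 ]
 [ 0.4991 -0.0702  0.054 ]
 [ 0.4102 -0.0676  0.054 ]
 [ 0.4113 -0.0175  0.054 ]] [ 0.45518025 -0.04382337  0.054     ]
cup x dir -1.6737862436420792 [np.float64(0.0889), np.float64(0.0502), np.float64(0.0889), np.float64(0.0501)]
mat [ 0.45066849 -0.04276744  0.05441494] 0.000990435721722839
big cup/red at rim z .07: [[ 0.469  0.07   0.06 ]
 [ 0.356  0.09   0.06 ]
 [ 0.419 -0.185  0.06 ]
 [ 0.404 -0.23   0.06 ]]
[-3.000e-03 -1.500e-03  9.325e-01  7.000e-04 -6.000e-04  1.500e-03]
```

Emit:
carry_out(targets=[[-0.003, -0.001, 0.25, 0, 0, 0], [-0.003, -0.001, 0.5, 0, 0, 0], [-0.003, -0.001, 0.7, 0, 0, 0], [-0.003, -0.001, 0.85, 0, 0, 0], [-0.003, -0.001, 0.94, 0, 0, 0], [-0.003, -0.001, 0.95, 0, 0, 0], [-0.003, -0.001, 0.95, 0, 0, 0]])

```text
time_s: 23.25
position: [0.4558, -0.0441, 0.037]
tcp_rot: [[1.0, -0.022, 0.002], [-0.022, -1.0, -0.002], [0.002, 0.002, -1.0]]
force: [0.2, -0.4, 0.4]
opening: 0.997
```

Run:
```python
from h import *
print(delta((.455,-.0438,.037),down(-1.6-90)))
```

```text
[-0.0039 -0.0016  0.0002  0.001  -0.0014  0.0041]
```

Emit:
carry_out(targets=[[-0.003, -0.001, 0, 0, 0, 0.003], [-0.003, -0.001, 0, 0, 0, 0.003], [-0.003, -0.001, 0, 0, 0, 0.003], [-0.003, -0.001, 0, 0, 0, 0.003], [-0.003, -0.001, 0, 0, 0, 0.003], [-0.003, -0.001, 0, 0, 0, 0.003], [-0.003, -0.001, 0, 0, 0, 0.003]], jaw=-1)

```text
time_s: 24.12
position: [0.4552, -0.0439, 0.0371]
tcp_rot: [[1.0, -0.026, 0.002], [-0.026, -1.0, -0.002], [0.002, 0.002, -1.0]]
force: [-0.5, -0.8, 3.7]
opening: 0.573
```

Emit:
carry_out(targets=[[0, 0, -0.1, 0, 0, 0], [0, 0, -0.25, 0, 0, 0], [0, 0, -0.45, 0, 0, 0], [0, 0, -0.65, 0, 0, 0], [0, 0, -0.8, 0, 0, 0], [0, 0, -0.8, 0, 0, 0]])

```text
time_s: 24.88
position: [0.456, -0.044, 0.1986]
tcp_rot: [[1.0, -0.026, 0.007], [-0.026, -1.0, -0.003], [0.007, 0.003, -1.0]]
force: [-0.6, 0.1, -2.0]
opening: 0.568
```

```bash
cat >> fk.py <<'E'
def pour(th,phi=40,lip=(.664,-.030,.108),g=.008,up=0):
    R=pose(phi,th);return np.array(lip)+[0,0,up]-R@np.array([-.0446,0,-(.025-g)]),R
E
python3 - <<'E'
from h import *
from fk import *
im,st=shot('w12')
P,R=pour(50,up=.03);print(P,delta((P[0],P[1],.23),pose(40,0)))
E
```

```text
24.875 [ 0.456  -0.044   0.1986]
[ 0.69593722 -0.00320149  0.16123819] [ 1.2003 -0.2336 -0.16    0.002  -0.0017 -0.4612]
```

View pics/w12.png

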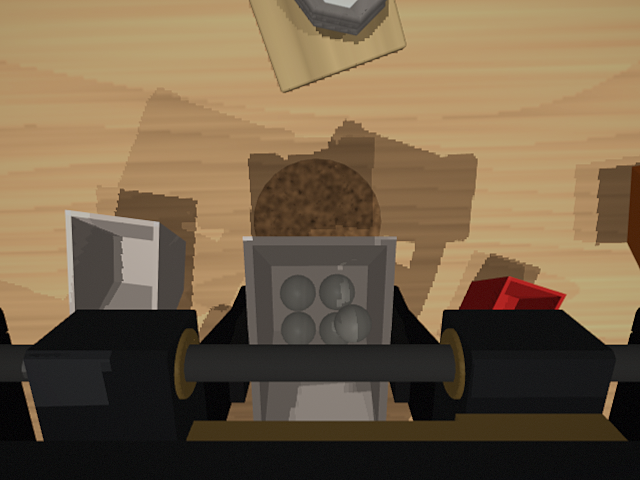

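The cup is held level with five balls visible inside. Carrying it gently towards the stack.

Emit:
carry_out(targets=[[0.07, -0.01, -0.03, 0, 0, -0.02], [0.2, -0.05, -0.07, 0.002, -0.002, -0.06], [0.35, -0.08, -0.1, 0.002, -0.002, -0.12], [0.5, -0.11, -0.15, 0.002, -0.002, -0.18], [0.65, -0.13, -0.15, 0.002, -0.002, -0.24], [0.77, -0.15, -0.15, 0.002, -0.002, -0.28], [0.84, -0.16, -0.15, 0.002, -0.002, -0.3], [0.84, -0.16, -0.15, 0.002, -0.002, -0.3]])

```text
time_s: 25.92
position: [0.6232, -0.0159, 0.2259]
tcp_rot: [[0.903, 0.43, -0.003], [0.43, -0.903, 0.001], [-0.003, -0.002, -1.0]]
force: [-0.4, -0.4, -1.5]
opening: 0.576
```

Run:
```python
from h import *
from fk import *
P,R=pour(50,up=.03);print(delta((P[0],P[1],.23),pose(40,0)),delta((P[0],P[1],.21),pose(40,40)))
```

```text
[ 0.3555  0.0991 -0.0219 -0.0016  0.0015 -0.1613] [ 0.3558  0.0993  0.0781  0.0548  0.4435 -0.1552]
```

Emit:
carry_out(targets=[[0.08, 0.02, -0.02, 0, 0, -0.04], [0.2, 0.06, -0.02, 0, 0, -0.09], [0.3, 0.09, -0.02, 0, 0, -0.13], [0.355, 0.099, -0.02, 0, 0, -0.161], [0.355, 0.099, -0.02, 0, 0, -0.161], [0.355, 0.099, -0.02, 0, 0, -0.161]])

```text
time_s: 26.68
position: [0.6944, -0.0034, 0.229]
tcp_rot: [[0.767, 0.642, -0.006], [0.642, -0.767, 0.001], [-0.004, -0.004, -1.0]]
force: [-0.7, 0.2, -1.8]
opening: 0.575
```

Run:
```python
from h import *
from fk import *
st=bot.read_state();print(st['joint_positions'].round(0))
for th,up in [(15,.075),(30,.05),(40,.035),(50,.03)]:
  P,R=pour(th,up=up);
  if th<40: P=P+0
  print(th,P.round(3),delta(P,R))
```

```text
[-9. 37. 72.  0. 72. 41.]
15 [0.7   0.001 0.178] [ 0.0364  0.0054  0.2545 -0.0027  0.169  -0.0014]
30 [0.7   0.    0.166] [ 0.0348  0.0057  0.3172 -0.0025  0.3357 -0.0017]
40 [ 0.699 -0.001  0.159] [ 0.0248  0.0059  0.3519 -0.0024  0.4468 -0.0019]
50 [ 0.696 -0.003  0.161] [ 0.0077  0.0058  0.339  -0.0022  0.5579 -0.0022]
```

Emit:
carry_out(targets=[[0.01, 0.005, 0.05, -0.002, 0.03, 0], [0.02, 0.005, 0.1, -0.002, 0.08, 0], [0.03, 0.005, 0.15, -0.002, 0.14, 0], [0.035, 0.005, 0.19, -0.002, 0.2, 0], [0.035, 0.005, 0.23, -0.002, 0.26, 0], [0.035, 0.006, 0.27, -0.002, 0.32, 0], [0.03, 0.006, 0.3, -0.002, 0.38, 0], [0.025, 0.006, 0.32, -0.002, 0.44, 0], [0.015, 0.006, 0.33, -0.002, 0.5, 0], [0.008, 0.006, 0.34, -0.002, 0.55, 0], [0.008, 0.006, 0.34, -0.002, 0.55, 0]])

```text
time_s: 28.05
position: [0.6943, -0.004, 0.1597]
tcp_rot: [[0.506, 0.639, 0.579], [0.415, -0.769, 0.485], [0.756, -0.005, -0.655]]
force: [-0.9, 0.2, -2.8]
opening: 0.577
```

Run:
```python
from h import *
from fk import *
st=bot.read_state();print(st['joint_positions'].round(0))
for th,up in [(56,.01),(62,0),(68,0),(74,0),(80,0),(86,0)]:
  P,R=pour(th,up=up);print(th,P.round(3),delta(P,R))
im,st=shot('w13')
for n in['scene','side']: cv2.imwrite(f'pics/w13{n}.png',bot.capture(n))
a=cv2.imread('pics/w13scene.png')[150:350,200:440];b=cv2.imread('pics/w13side.png')[120:320,180:420]
cv2.imwrite('pics/w13c.png',cv2.resize(np.hstack([a,b]),None,fx=1.6,fy=1.6))
```

```text
[-27.  40. 101.  76.  46. -36.]
56 [ 0.694 -0.005  0.145] [-0.0566  0.0023  0.0431  0.0006  0.0766 -0.0046]
62 [ 0.692 -0.007  0.139] [-0.0896  0.0026  0.0513  0.0009  0.1433 -0.0046]
68 [ 0.689 -0.009  0.143] [-0.0874  0.0026  0.0264  0.0011  0.2099 -0.0046]
74 [ 0.686 -0.012  0.146] [-0.0879  0.0026  0.0014  0.0014  0.2766 -0.0045]
80 [ 0.683 -0.014  0.149] [-0.0909  0.0026 -0.0233  0.0016  0.3433 -0.0044]
86 [ 0.679 -0.017  0.151] [-0.0966  0.0027 -0.0477  0.0019  0.4099 -0.0044]
28.05 [ 0.6943 -0.004   0.1597]
```

View pics/w13c.png

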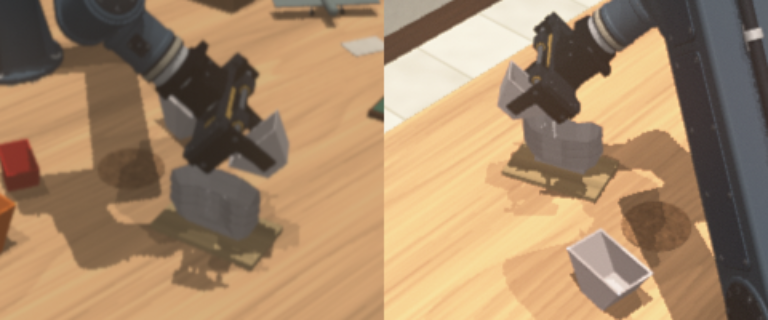

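View pics/w13.png

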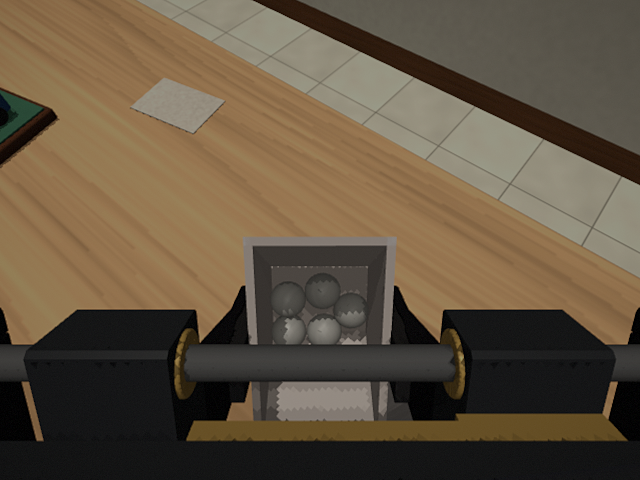

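Emit:
carry_out(targets=[[-0.03, 0.002, 0.02, 0, 0.04, -0.004], [-0.057, 0.002, 0.043, 0, 0.077, -0.004], [-0.08, 0.003, 0.05, 0, 0.11, -0.004], [-0.09, 0.003, 0.051, 0, 0.143, -0.004], [-0.09, 0.003, 0.043, 0, 0.165, -0.004], [-0.088, 0.003, 0.035, 0, 0.187, -0.004], [-0.087, 0.003, 0.026, 0.001, 0.21, -0.004], [-0.087, 0.003, 0.018, 0.001, 0.232, -0.004], [-0.088, 0.003, 0.01, 0.001, 0.254, -0.004], [-0.088, 0.003, 0.001, 0.001, 0.277, -0.004], [-0.088, 0.003, 0.001, 0.001, 0.277, -0.004], [-0.088, 0.003, 0.001, 0.001, 0.277, -0.004], [-0.088, 0.003, 0.001, 0.001, 0.277, -0.004], [-0.088, 0.003, 0.001, 0.001, 0.277, -0.004]])

```text
time_s: 29.95
position: [0.6881, -0.0109, 0.1486]
tcp_rot: [[0.205, 0.644, 0.737], [0.179, -0.765, 0.619], [0.962, 0.005, -0.273]]
force: [0.4, 0.1, -1.0]
opening: 0.571
```

Run:
```python
from h import *
from fk import *
for th,up in [(74,0),(80,0),(88,0)]:
  P,R=pour(th,up=up);print(th,P.round(3),delta(P,R))
im,st=shot('w14')
for n in['scene','side']: cv2.imwrite(f'pics/w14{n}.png',bot.capture(n))
a=cv2.imread('pics/w14scene.png')[180:330,240:400];b=cv2.imread('pics/w14side.png')[130:280,210:370]
cv2.imwrite('pics/w14c.png',cv2.resize(np.hstack([a,b,im[220:370,240:400]]),None,fx=1.65,fy=1.65))
```

```text
74 [ 0.686 -0.012  0.146] [-0.0144 -0.0041 -0.0068 -0.0004 -0.002   0.0034]
80 [ 0.683 -0.014  0.149] [-0.0066 -0.0041 -0.0306 -0.0005  0.0646  0.0033]
88 [ 0.678 -0.018  0.152] [-0.0002 -0.0041 -0.0632 -0.0008  0.1535  0.0033]
29.95 [ 0.6881 -0.0109  0.1486]
```

View pics/w14c.png

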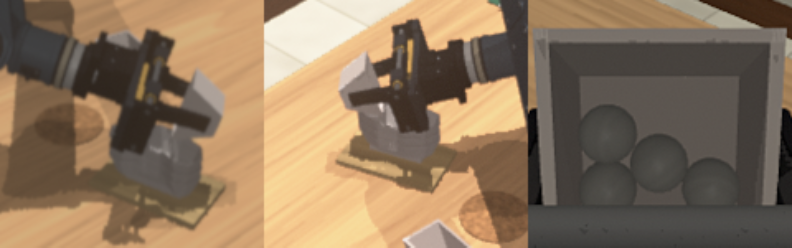

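Emit:
carry_out(targets=[[-0.01, -0.004, -0.01, 0, 0.02, 0.003], [-0.008, -0.004, -0.02, 0, 0.04, 0.003], [-0.007, -0.004, -0.03, 0, 0.065, 0.003], [-0.006, -0.004, -0.035, 0, 0.08, 0.003], [-0.005, -0.004, -0.045, 0, 0.1, 0.003], [-0.003, -0.004, -0.053, -0.001, 0.125, 0.003], [0, -0.004, -0.063, -0.001, 0.153, 0.003], [0, -0.004, -0.063, -0.001, 0.153, 0.003], [0, -0.004, -0.063, -0.001, 0.153, 0.003], [0, -0.004, -0.063, -0.001, 0.153, 0.003], [0, -0.004, -0.063, -0.001, 0.153, 0.003], [0, -0.004, -0.063, -0.001, 0.153, 0.003]])

```text
time_s: 31.6
position: [0.6782, -0.0181, 0.1521]
tcp_rot: [[0.027, 0.643, 0.766], [0.023, -0.766, 0.642], [0.999, 0.001, -0.036]]
force: [-0.6, -0.0, -0.2]
opening: 0.569
```

Run:
```python
from h import *
from fk import *
for th,up in [(88,0),(92,0),(95,0)]:
  P,R=pour(th,up=up);print(th,P.round(3),delta(P,R))
im,st=shot('w15')
for n in['scene','side']: cv2.imwrite(f'pics/w15{n}.png',bot.capture(n))
a=cv2.imread('pics/w15scene.png')[180:330,240:400];b=cv2.imread('pics/w15side.png')[130:280,210:370]
cv2.imwrite('pics/w15c.png',cv2.resize(np.hstack([a,b,im[220:370,240:400]]),None,fx=1.65,fy=1.65))
```

```text
88 [ 0.678 -0.018  0.152] [-0.0007 -0.0001 -0.0001  0.0002  0.0005  0.0004]
92 [ 0.676 -0.02   0.153] [ 0.0047 -0.0001 -0.0159  0.0002  0.045   0.0004]
95 [ 0.674 -0.022  0.154] [ 0.008  -0.0001 -0.0279  0.0002  0.0783  0.0004]
31.6 [ 0.6782 -0.0181  0.1521]
```

View pics/w15c.png

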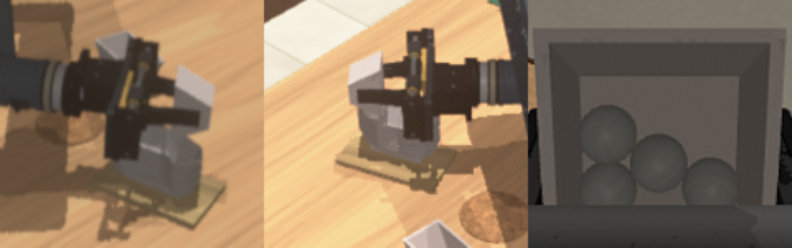

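Four balls look jammed in an arch across the cup's width. Shaking gently sideways in place.

Emit:
carry_out(targets=[[0, 0.02, -0.005, 0, 0, 0], [0.01, -0.02, 0, 0, 0.02, 0], [-0.005, 0.02, -0.005, 0, 0, 0], [0.01, -0.02, 0, 0, 0.02, 0], [-0.005, 0.02, -0.005, 0, 0, 0], [0.01, -0.02, 0, 0, 0.02, 0], [0, 0, 0, 0, 0, 0], [0, 0, 0, 0, 0, 0], [0, 0, 0, 0, 0, 0]])

```text
time_s: 32.88
position: [0.6783, -0.0182, 0.1523]
tcp_rot: [[0.027, 0.643, 0.766], [0.023, -0.766, 0.642], [0.999, 0.001, -0.035]]
force: [-0.1, -0.8, -0.6]
opening: 0.575
```

Run:
```python
from h import *
im,st=shot('w16')
for n in['scene','side']: cv2.imwrite(f'pics/w16{n}.png',bot.capture(n))
a=cv2.imread('pics/w16scene.png')[180:330,240:400];b=cv2.imread('pics/w16side.png')[130:280,210:370]
cv2.imwrite('pics/w16c.png',cv2.resize(np.hstack([a,b,im[220:370,240:400]]),None,fx=1.65,fy=1.65))
```

```text
32.875 [ 0.6783 -0.0182  0.1523]
```

View pics/w16c.png

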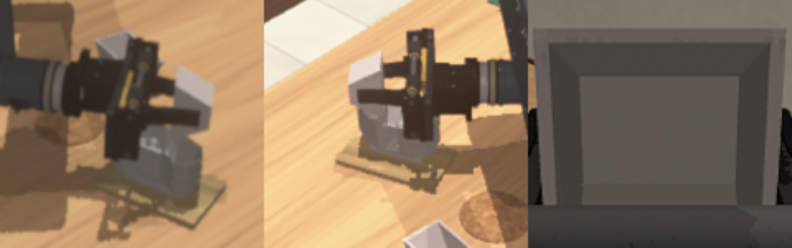

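View pics/w16.png

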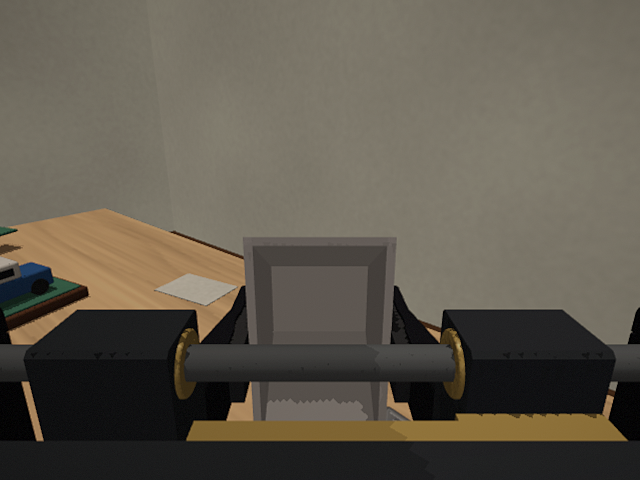

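The cup is empty. Lifting and tipping back.

Emit:
carry_out(targets=[[0.1, 0, 0, 0, 0, 0], [0.25, 0, 0, 0, -0.04, 0], [0.35, 0, 0, 0, -0.1, 0], [0.4, 0, 0, 0, -0.18, 0], [0.4, 0, 0, 0, -0.26, 0], [0.4, 0, 0, 0, -0.34, 0], [0.4, 0, 0, 0, -0.42, 0], [0.4, 0, 0, 0, -0.5, 0], [0.4, 0, 0, 0, -0.58, 0], [0.4, 0, 0, 0, -0.66, 0], [0.4, 0, 0, 0, -0.74, 0], [0.4, 0, 0, 0, -0.82, 0], [0.4, 0, 0, 0, -0.9, 0], [0.4, 0, 0, 0, -0.976, 0], [0.4, 0, 0, 0, -0.976, 0], [0.4, 0, 0, 0, -0.976, 0]])

```text
time_s: 35.02
position: [0.6793, -0.0161, 0.2312]
tcp_rot: [[0.766, 0.642, 0.0], [0.642, -0.766, 0.003], [0.002, -0.002, -1.0]]
force: [-0.2, 0.0, -1.0]
opening: 0.569
```

Run:
```python
from h import *
from fk import *
print(bot.read_state()['joint_positions'].round(0))
im,st=shot('w17')
cv2.imwrite('pics/w17s.png',bot.capture('scene'));cv2.imwrite('pics/w17d.png',bot.capture('side'))
print(delta((.4502,-.043,.20),pose(-1.6,0)))
```

```text
[-11.  35.  74.   0.  71.  39.]
35.025 [ 0.6793 -0.0161  0.2312]
[-9.631e-01 -6.353e-01  1.575e-01 -9.000e-04 -1.000e-03  4.612e-01]
```

View pics/w17s.png

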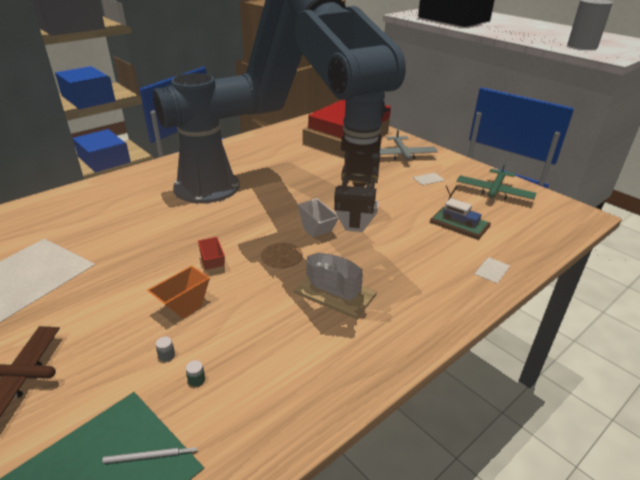

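View pics/w17d.png

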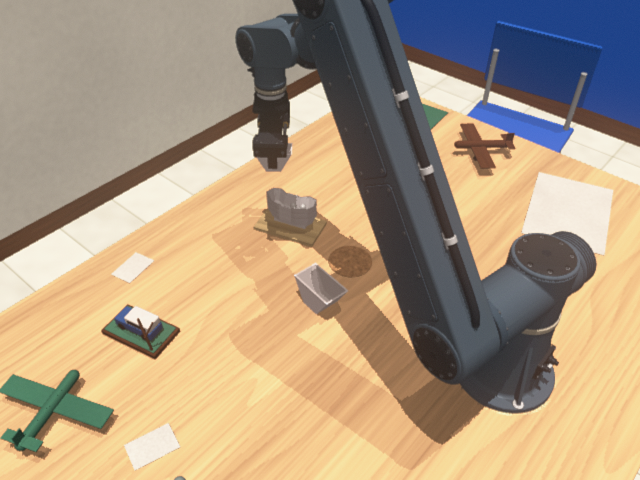

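Emit:
carry_out(targets=[[-0.15, -0.1, 0, 0, 0, 0.06], [-0.35, -0.23, 0, 0, 0, 0.14], [-0.55, -0.36, 0.05, 0, 0, 0.23], [-0.75, -0.5, 0.1, 0, 0, 0.32], [-0.9, -0.6, 0.14, -0.001, -0.001, 0.4], [-0.963, -0.635, 0.155, -0.001, -0.001, 0.461], [-0.963, -0.635, 0.155, -0.001, -0.001, 0.461], [-0.963, -0.635, 0.155, -0.001, -0.001, 0.461]])

```text
time_s: 36.17
position: [0.4515, -0.0436, 0.2011]
tcp_rot: [[1.0, -0.027, 0.003], [-0.027, -1.0, -0.001], [0.003, 0.001, -1.0]]
force: [1.0, 0.0, 0.2]
opening: 0.572
```

Run:
```python
from h import *
from fk import *
im,st=shot('w18')
cv2.imwrite('pics/w18z.png',cv2.resize(im[100:320,180:440],None,fx=2.5,fy=2.5,interpolation=cv2.INTER_CUBIC))
print(delta((.4502,-.043,.037),pose(-1.6,0)))
```

```text
36.175 [ 0.4515 -0.0436  0.2011]
[-8.900e-03 -2.700e-03  8.199e-01  4.000e-04 -1.500e-03  7.000e-04]
```

View pics/w18z.png

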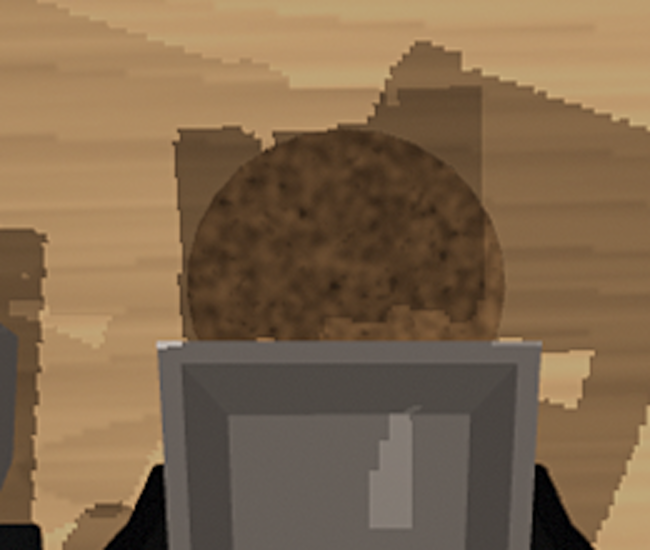

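Emit:
carry_out(targets=[[-0.009, -0.003, 0.2, 0, -0.0015, 0], [-0.009, -0.003, 0.4, 0, -0.0015, 0], [-0.009, -0.003, 0.57, 0, -0.0015, 0], [-0.009, -0.003, 0.69, 0, -0.0015, 0], [-0.009, -0.003, 0.76, 0, -0.0015, 0], [-0.009, -0.003, 0.79, 0, -0.0015, 0], [-0.009, -0.003, 0.79, 0, -0.0015, 0]])

```text
time_s: 37.1
position: [0.4506, -0.043, 0.0431]
tcp_rot: [[1.0, -0.027, 0.001], [-0.027, -1.0, -0.001], [0.001, 0.001, -1.0]]
force: [-0.3, 0.9, -1.1]
opening: 0.572
```

Run:
```python
from h import *
from fk import *
print(delta((.4502,-.043,.037),pose(-1.6,0)))
```

```text
[-0.0022 -0.0001  0.0304  0.0005 -0.0004  0.0008]
```

Emit:
carry_out(targets=[[-0.002, 0, 0.01, 0, 0, 0], [-0.002, 0, 0.02, 0, 0, 0], [-0.002, 0, 0.03, 0, 0, 0], [-0.002, 0, 0.032, 0, 0, 0], [-0.002, 0, 0.032, 0, 0, 0]])

```text
time_s: 37.72
position: [0.4504, -0.0431, 0.0371]
tcp_rot: [[1.0, -0.027, 0.001], [-0.027, -1.0, -0.001], [0.001, 0.001, -1.0]]
force: [-1.4, -0.3, 5.8]
opening: 0.571
```

Touching the mat (about 6 N) at the expected height. Releasing, backing straight up, then inspecting.

Emit:
carry_out(targets=[[0, 0, 0, 0, 0, 0], [0, 0, 0, 0, 0, 0], [0, 0, 0, 0, 0, 0], [0, 0, 0, 0, 0, 0], [0, 0, -0.05, 0, 0, 0], [0, 0, -0.2, 0, 0, 0], [0, 0, -0.45, 0, 0, 0], [0, 0, -0.75, 0, 0, 0], [0, 0, -1, 0, 0, 0], [0.2, 0, -1, 0, 0, 0], [0.4, 0, -1, 0, 0, 0], [0.4, 0, -1, 0, 0, 0]], jaw=1)

```text
time_s: 39.22
position: [0.5327, -0.0454, 0.2383]
tcp_rot: [[1.0, -0.026, 0.005], [-0.026, -1.0, -0.002], [0.005, 0.002, -1.0]]
force: [0.1, 0.7, -0.5]
opening: 1.0
```

Run:
```python
from h import *
from fk import *
im,st=shot('w19')
for n in['scene','side']: cv2.imwrite(f'pics/w19{n}.png',bot.capture(n))
a=cv2.imread('pics/w19scene.png')[180:330,220:400];b=cv2.imread('pics/w19side.png')[140:290,220:400]
cv2.imwrite('pics/w19c.png',cv2.resize(np.hstack([a,b]),None,fx=2.2,fy=2.2,interpolation=cv2.INTER_CUBIC))
print(delta((.57,-.045,.3),pose(-1.6,0)))
```

```text
39.225 [ 0.5327 -0.0454  0.2383]
[ 0.2069 -0.0032 -0.3151  0.0004  0.0006  0.0009]
```

View pics/w19.png

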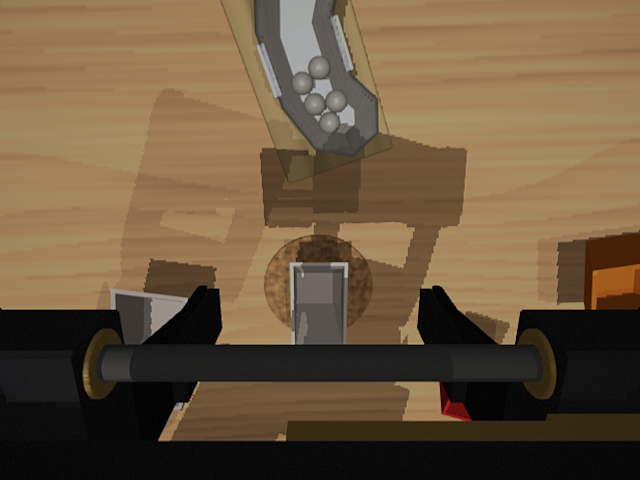

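View pics/w19c.png

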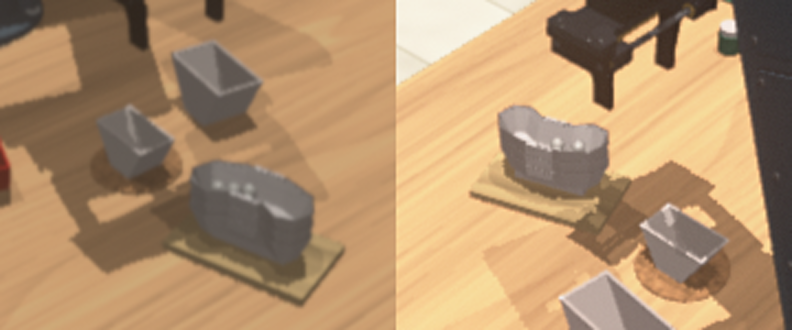

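All five balls sit in the top tray at about (302..337, 67..122), and the cup is upright on the mat. One measuring view comes next to confirm the seating and centring.

Emit:
carry_out(targets=[[0, 0, -0.4, 0, 0, 0], [0, 0, -0.5, 0, 0, 0], [0, 0, -0.5, 0, 0, 0], [0, 0, -0.5, 0, 0, 0]])

```text
time_s: 39.88
position: [0.527, -0.0442, 0.3361]
tcp_rot: [[1.0, -0.027, -0.004], [-0.027, -1.0, 0.0], [-0.004, -0.0, -1.0]]
force: [-1.2, 0.4, -0.2]
opening: 1.003
```

Run:
```python
from h import *
im,st=shot('w20')
a=cv2.resize(im[0:170,210:390],None,fx=3,fy=3,interpolation=cv2.INTER_CUBIC);b=cv2.resize(im[170:340,250:350],None,fx=3,fy=3,interpolation=cv2.INTER_CUBIC)
cv2.imwrite('pics/w20z.png',np.hstack([a,b[:510]]))
```

```text
39.875 [ 0.527  -0.0442  0.3361]
```

View pics/w20.png

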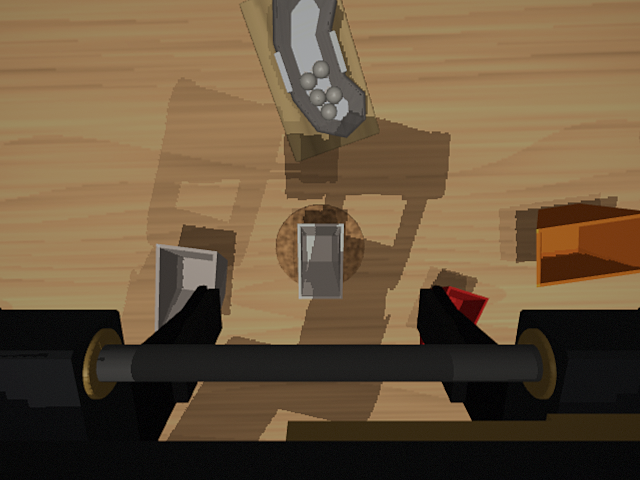

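View pics/w20z.png

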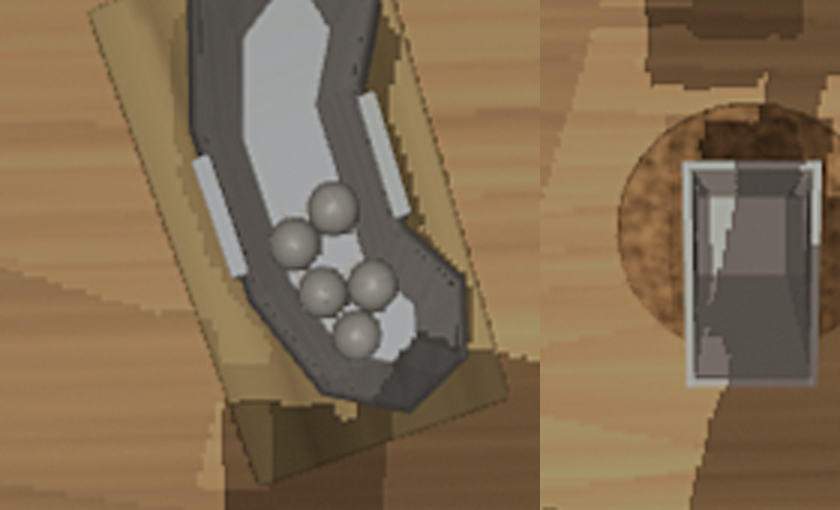

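Run:
```python
from h import *
import pickle
lugs("w20",[(193,161),(234,278),(373,92),(412,212)],(210,0),3,.090)
st=pickle.load(open("pics/w20.pkl","rb"));K,V=cam("wrist",st)
C=cast(K,V,(np.array([(683,162),(821,162),(817,386),(687,386)])-[540,0]+.5)/3-.5+[250,170],.054);print(C.mean(0),[np.linalg.norm(C[i]-C[i-1]).round(4) for i in range(4)])
```

```text
mid [ 0.6519 -0.0399  0.09  ] own +y dir deg 108.31 width 55.8 lens [34.1 34.1] skew -0.7
[ 0.44988643 -0.04351461  0.054     ] [np.float64(0.0888), np.float64(0.0498), np.float64(0.0888), np.float64(0.0497)]
```

The top tray's lugs measure 55.8 mm wide at a rim height of 90 mm, so it is fully home. The cup is within about 1 mm of the mat's centre. Handing in.

```bash
python3 -c "
from rig import bot
print(bot.hand_in(), bot.read_state()['time_s'])"
```

```text
the job is handed in; nothing more can be done
the job is handed in; nothing more can be done
```

The job is done and handed in at about 40 s. Only two loose trays and five balls were there at the start. I nested both trays in the dock tray, poured all five balls into the top one, and stood the empty cup back on its mat.

- **Trays:** each reached its seated height under firm contact (15 N and 9.5 N). With the rim taken at 90 mm, the top tray's lugs measured 55.8 mm wide against the nominal 56 mm, so it is fully home. Its middle is within about 1 mm of the dock's.
- **Tray angle:** the top tray read 108.3°, the board edges about 107.9°, and two earlier tray readings 106.1° and 107.1°. The spread is about 2°.
- **Pour:** four balls jammed across the cup at 88° of tip. A gentle shake freed them, and the last picture shows all five in the top tray and none on the table.
- **Cup:** it is upright and empty, within about 1 mm of the mat's centre. I saw nothing knocked aside, and I did not touch the van, the paint pots or the look-alike cups.

No check failed.

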